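# Bed a marble roundel on the indexing table and hold it at the third stop

### The job

Get the small marble roundel ready for marking out on the indexing table: lay the rubber bedding pad in the middle of the round steel faceplate, then set the roundel centred on top of it, setting both down rather than dropping them. Then turn the index knob clockwise (seen from above), counting the clicks, to the third stop from where it stands and not past it, and finish while still gripping the knob there, so that the table cannot jump when the line is scribed. Leave the mallet, chisel, marble offcut and cup wheel where they lie.

Things in the scene. Friction and masses are not known exactly. Their poses are not given: they have to be found in the camera images.
- indexer: The manual indexing table: a green cast base bolted to the bench, flange 150 mm (its x) by 330 mm (its y), belt case 40 mm high. Origin at the centre of its underside, on the bench. Faceplate axis at its (0, -95 mm), knob axis at its (0, +100 mm), both vertical. At its +y end a bracket with a horizontal spring plunger (top 67 mm over the bench, beginning 70 mm from the knob axis; its brass nose reaches in to the index wheel).
- plate_centre (a point): Centre of the upper face of the steel faceplate, 66 mm over the bench. The faceplate is a flat level disc 144 mm in diameter and 12 mm thick with fine turned rings. A belt turns it with the knob by the same angle.
- knob_grip (a point): Middle of the black bar grip of the index knob, on the knob axis, 81 mm over the bench. The bar is 56 mm long (along this point's x axis), 14 mm thick (y) and 30 mm high (z up the knob axis), from 66 to 96 mm over the bench, with a white pointer line on top of its -x half. It stands on a flat skirt 62 mm in diameter above the steel index wheel (100 mm over the teeth, upper face 61 mm over the bench), and turns with both.
- index_knob (a joint): Angle of the index knob and its toothed wheel in rad, 0 at the home stop where it begins; grows clockwise seen from above. A spring plunger clicks into 15 stops a turn, one each 0.419 rad (24 degrees): stops at 0.419, 0.838, 1.257 (the third), 1.676. Turning out of a stop takes about 0.2 N m, less as the tooth's crest (half way) is neared; beyond the crest the plunger pulls the knob into the next stop. It turns freely to about 2.7 and is blocked 0.15 back from home.
- pad: Bedding pad: plain flat black rubber disc, 56 mm in diameter, 10 mm thick, about 30 g, lying flat on the bench to one side of the indexing table. Origin at the centre of its underside, z up.
- roundel: White marble roundel: disc 60 mm in diameter, 18 mm thick, about 140 g, upper edge bevelled above 13 mm (flat top 52 mm across), lying flat, bevel up, on the bench to the other side of the indexing table. Origin at the centre of its underside, z up.
- mallet: Bystander: mason's round mallet lying down, dark metal head 82 mm in diameter, wooden handle, 215 mm long along its x. Origin on the bench under its head's handle side.
- chisel: Bystander: steel chisel lying flat, 165 mm long along its x, 13 mm high. Origin under its shank.
- offcut: Bystander: marble offcut block, 110 x 65 x 40 mm. Origin at the centre of its underside.
- cup_wheel: Bystander: metal cup grinding wheel lying flat, 100 mm in diameter, 36 mm high. Origin at the centre of its underside.
Not all that is in view belongs to the job. Leave any yellow look-alike of the roundel alone.

How it is judged:
By the outcome, as a careful person would: the job done as asked, in the order asked, and still so for the second after the job is handed in, while the arm keeps its last pose, push and grip.
It also fails if it takes over 72 s, if anything falls off the work surface, if the arm or the gripper's body presses on something with over 40 N, if the wrist force passes 120 N, or if a joint passes its speed limit or range.

### The arm

A 7-joint arm with a two-finger parallel gripper is mounted at the origin on the work surface. World frame = base frame: x ahead of the robot, y to its left, z up, the work surface at z = 0. Lengths are in m, angles in rad, forces in N, time in s.
With the tool pointing down it reaches from about 0.425 to 0.925 m from the base axis. Payload 6.8 kg.
Tool frame: the origin (TCP) lies at the very end of the fingers, on their centre line; the grasp point (between the pads) lies behind it (grasp_offset is the z of the grasp point in the tool frame, in m); z points along the fingers, y is the direction in which the jaws open and shut (so a half turn about z gives the same grasp; the last joint's range is limited). The gripper opens to 85 mm and grips with 20 to 120 N. Pads are 22 mm wide; open, the fingers measure 114 mm over their backs; the gripper's body (76 mm by 85 mm) begins 54 mm behind the grasp point. The pads swing forward as they close: fully open they stand 13 mm farther back than shut.
Start: joints at [-1.24, 0.477, 0.022, 1.555, -0.011, 1.109, -0.083], TCP at [0.287, 0.611, 0.231] pointing down, gripper open.
Joint ranges: [-2.96, 2.96], [-0.34, 2.1], [-1.41, 1.46], [0.24, 2.44], [-1.37, 4.51], [0.17, 1.92], [-2.96, 2.96]. Speed limits (rad/s): [2.39, 2.39, 3.14, 3.14, 3.14, 3.14, 3.14].

### API

Orientations are given as a rotation vector (axis times angle).
In Python, from workcell import * gives the robot as it stands.
- The arm moves only by the tool move_arm, never from a script. Its argument "deltas" is a list of rows, each a list of 7 numbers: the shift along the tool's x, y, z in cm, then the turn, a rotation vector about the tool's x, y, z in rad, then the closure in counts, from 0 (fully open) to 255 (shut). A call has 1 to 12 rows; each row shifts and turns the commanded pose from where the row before left it, along the tool's axes as they then stand; what a row does not reach is not made up. A row lasts 1/8 s, in which the tool goes at most 62.5 mm and 10.7 degrees, less where a joint would pass 70% of its speed; a pose out of reach is approached as far as the arm can. A call with a gripper value outside its range is refused whole. The fingers move at their own pace and stop on an object; "squeeze" is the grip in N (left out, the last holds). Time passes only in rows, so rows that do not move let the fingers close. It gives the time, the measured TCP pose, the force and the opening at its end, in the units of the state.
- read_state(): the state, without advancing time (a new reading comes with each control period).
- get_image(name): name is "side" or "top"; returns (picture, depth): 420x560x3 uint8, red, green, blue; 420x560 float32, m along the optical axis (not along the pixel's ray), 0 where there is no reading.
- camera_params(name): a dict with "fx", "fy", "cx", "cy" (pixels), "k1" (the pictures are not rectified: a ray, as slopes to the right and down, at radius r is drawn at 1 + k1 r^2 times it, then the intrinsics apply), "world_from_camera" (4x4, takes a point from camera to world coordinates). Camera axes: x right, y up, looking along -z (the intrinsics and any distortion apply to the point x, -y, -z); pixel columns grow to the right and rows downward; lengths in m; the calibration is good to about 2 mm. A picture is of the moment at which its call begins. camera_params takes no time and is no camera call.
- hand_in(): hands the job in, once; it reports no verdict.
The state is a dict: "clock": time; "joints": joint angles; "qd": joint speeds; "tau": joint torques, N m; "position": TCP position; "tcp_rot": TCP orientation; "ft_force": force on the tool from outside, world axes, zero at the start; "torque": the same for the moment, N m; "opening": finger opening in m.
Only numpy, scipy, OpenCV 4.12 (cv2) and the standard library are available. Lean on these libraries where they do the work, as an engineer would, in place of code of your own. Each camera call takes 0.05 s, during which the arm holds its last target.

## Working session

There is one attempt and no reset: what is moved stays moved. The work goes in short steps, Python scripts to look and compute and a tool call to move; the robot and the scene stay as the last step left them, time stands still between calls to the robot, and variables do not carry over. Pictures are saved under pics/ and viewed, and the job is handed in when it is done.

Besides the shell and the picture viewer there is one more tool, called after "Call:" by a JSON object that holds its "fn" and its "kwargs". move_arm: Moves the arm, as the interface text tells. Its arguments: {"type":"object","properties":{"deltas":{"type":"array","items":{"type":"array","items":{"type":"number"}}},"squeeze":{"type":"number"}},"required":["deltas"]}

```bash
mkdir -p pics; ls; python3 - <<'E'
from workcell import *
import cv2,numpy as np
for n in("side","top"):
    im,d=get_image(n); cv2.imwrite(f"pics/{n}0.png",cv2.cvtColor(im,cv2.COLOR_RGB2BGR)); np.save(f"{n}0.npy",d)
    print(n,camera_params(n))
s=read_state(); print(s)
import workcell; print([x for x in dir(workcell) if not x.startswith('_')])
E
```

```text
pics
side {'fx': 428.2190695692557, 'fy': 428.2190695692557, 'cx': 281.92558516452067, 'cy': 214.97562403174945, 'k1': -0.05507875543620256, 'world_from_camera': array([[ 0.79143536,  0.39706929, -0.46472147,  0.05423232],
       [-0.61109021,  0.49644077, -0.61653493, -0.59169447],
       [-0.0141004 ,  0.77193429,  0.63554594,  0.75568251],
       [ 0.        ,  0.        ,  0.        ,  1.        ]])}
top {'fx': 546.8473642762526, 'fy': 546.8473642762526, 'cx': 281.53221098571123, 'cy': 205.0890884353688, 'k1': -0.052552239555101465, 'world_from_camera': array([[-0.0247405 ,  0.99005366, -0.13849784,  0.3188061 ],
       [-0.99957747, -0.02661349, -0.01168784,  0.04348578],
       [-0.0152575 ,  0.13815015,  0.99029377,  1.56207016],
       [ 0.        ,  0.        ,  0.        ,  1.        ]])}
{'clock': 0.1, 'joints': array([-1.24010897,  0.47770595,  0.02232203,  1.55633451, -0.01149292,
        1.10930489, -0.08310474]), 'qd': array([-0.00075448, -0.00043201,  0.00131013, -0.00264118,  0.00171895,
       -0.00077302,  0.00080214]), 'tau': array([ 4.12962225e-03, -5.97765183e+01,  1.61336862e+00, -2.81953025e+01,
        1.27505607e-02,  5.02859009e-03,  9.31704420e-06]), 'position': array([0.28654411, 0.61057873, 0.23043787]), 'tcp_rot': array([-6.83620220e-01, -3.06606374e+00,  2.52381870e-03]), 'ft_force': array([0.61178558, 0.88699757, 0.42338545]), 'torque': array([-0.0185982 , -0.00481266, -0.02097266]), 'opening': 0.08537043574398964}
['Unreachable', 'camera_params', 'get_image', 'grasp_offset', 'hand_in', 'read_state']
```

View pics/top0.png

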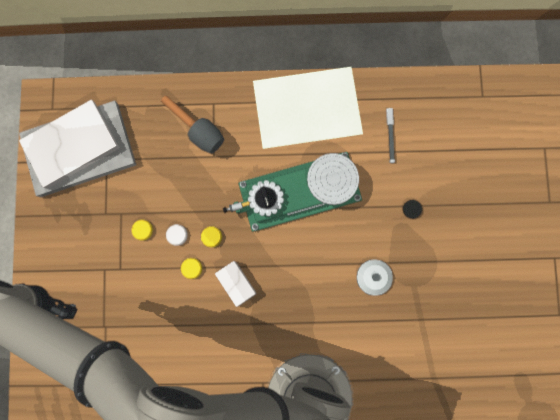

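View pics/side0.png

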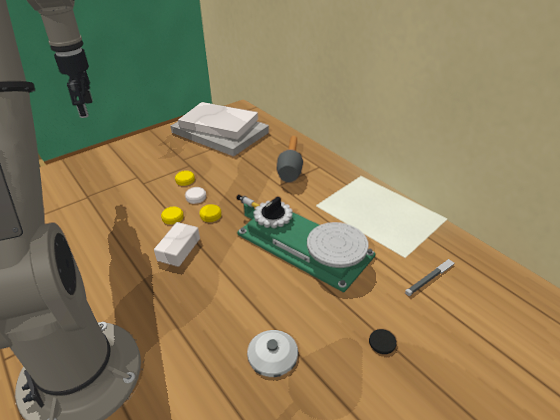

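In the top view the roundel candidates are the white disc (176,235) and the yellow discs (142,230), (211,237) and (191,268). Only the white one fits "white marble". The black pad is at (412,209), the faceplate at (333,179) and the knob at (266,198). I'll confirm these in enlarged crops.

```bash
cat > h.py <<'E'
from workcell import *
import cv2,numpy as np
from scipy.spatial.transform import Rotation as R
def ray(n,u,v):
    p=camera_params(n);K=np.array([[p['fx'],0,p['cx']],[0,p['fy'],p['cy']],[0,0,1.]])
    x,y=cv2.undistortPoints(np.array([[[u,v]]],float),K,np.array([p['k1'],0,0,0,0.]))[0,0]
    T=p['world_from_camera'];return T[:3,3],T[:3,:3]@np.array([x,-y,-1])
def px(n,u,v,z):
    o,d=ray(n,u,v);return o+d*(z-o[2])/d[2]
def proj(n,P):
    p=camera_params(n);T=np.linalg.inv(p['world_from_camera']);c=T[:3,:3]@np.array(P)+T[:3,3]
    x,y=c[0]/-c[2],-c[1]/-c[2];f=1+p['k1']*(x*x+y*y);return p['fx']*x*f+p['cx'],p['fy']*y*f+p['cy']
def crop(src,u0,v0,w,h,k,out):
    im=src if not isinstance(src,str) else cv2.imread(src)
    cv2.imwrite(out,cv2.resize(im[v0:v0+h,u0:u0+w],None,fx=k,fy=k,interpolation=cv2.INTER_CUBIC))
def snap(n,out):
    im,d=get_image(n);im=cv2.cvtColor(im,cv2.COLOR_RGB2BGR);cv2.imwrite(out,im);return im,d
E
python3 - <<'E'
from h import *
crop("pics/top0.png",120,205,130,90,6,"pics/t_r.png")
crop("pics/top0.png",215,145,160,100,5,"pics/t_i.png")
crop("pics/top0.png",392,190,40,40,10,"pics/t_p.png")
crop("pics/side0.png",230,185,160,115,5,"pics/s_i.png")
E
```

```text
(no output)
```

View pics/t_r.png

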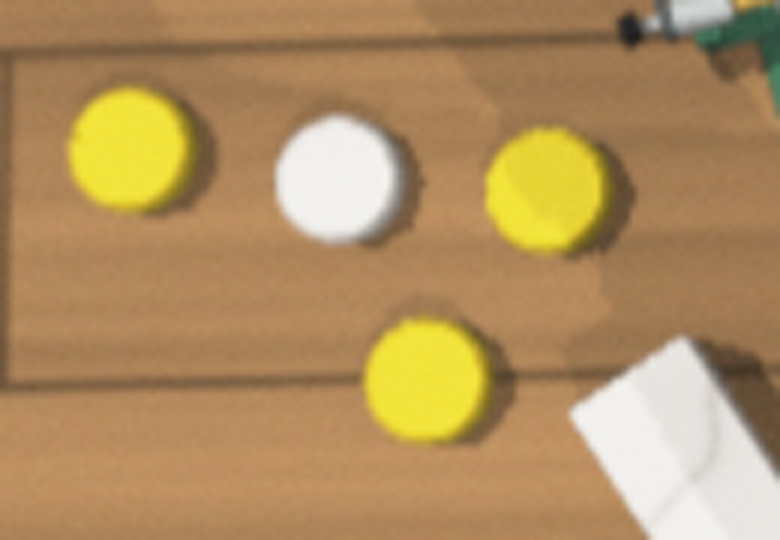

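View pics/t_i.png

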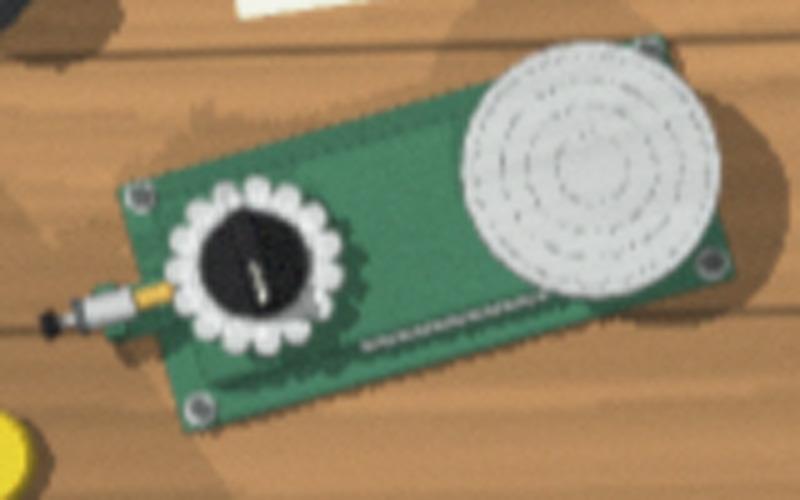

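View pics/t_p.png

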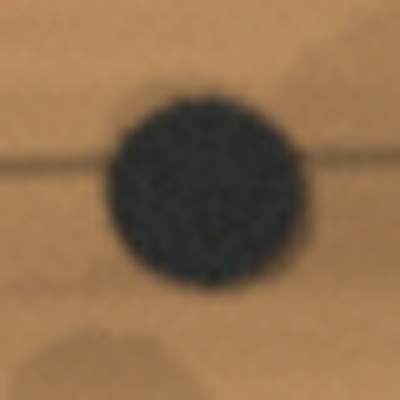

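View pics/s_i.png

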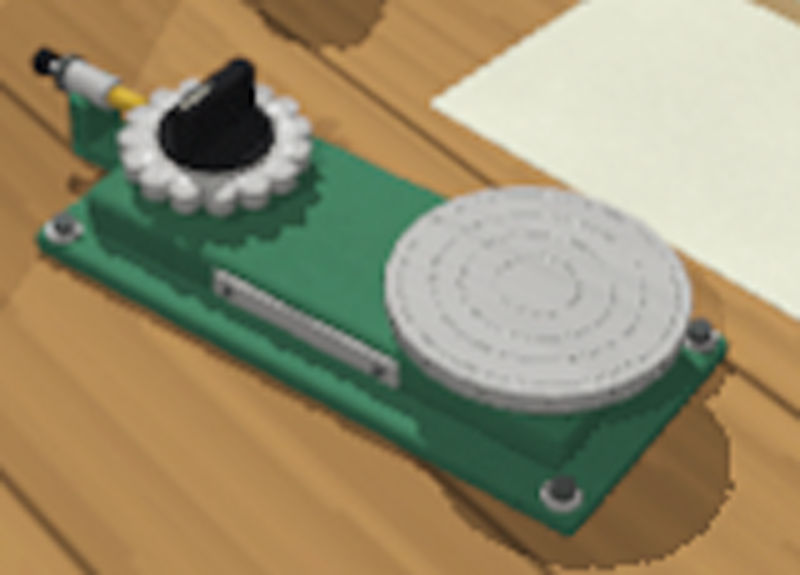

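The white disc at top (176,234.5) is confirmed as the roundel, since the other three are yellow. Next I'll measure positions from both cameras.

```bash
python3 - <<'E'
from h import *
T=cv2.imread("pics/top0.png");S=cv2.imread("pics/side0.png")
def cen(im,box,f):
    u0,v0,w,h=box;c=im[v0:v0+h,u0:u0+w].astype(int);m=f(c).astype(np.uint8)
    n,l,st,ce=cv2.connectedComponentsWithStats(m);i=1+np.argmax(st[1:,4])
    cs,_=cv2.findContours((l==i).astype(np.uint8),0,1);e=cv2.fitEllipse(max(cs,key=len))
    return ce[i]+[u0,v0],np.array(e[0])+[u0,v0],st[i],e[1]
white=lambda c:c.min(2)>150
dark=lambda c:c.max(2)<75
grey=lambda c:(c.min(2)>110)&(c.max(2)-c.min(2)<40)
for nm,n,im,box,f,z in [("roundel","top",T,(158,217,37,37),white,.013),("roundel","side",S,(182,184,28,24),white,.012),
 ("pad","top",T,(395,193,35,35),dark,.009),("pad","side",S,(360,322,45,38),dark,.007),
 ("plate","top",T,(300,145,65,65),grey,.066),("plate","side",S,(300,215,75,58),grey,.064)]:
    a,b,st,ax=cen(im,box,f);print(nm,n,a.round(2),b.round(2),st,np.round(ax,1),px(n,*a,z).round(4),px(n,*b,z).round(4))
P=px("top",(590.5+.5)/5-.5+215,(169.5+.5)/5-.5+145,.066);print("plate hand",P)
K=px("top",(254+.5)/5-.5+215,(266+.5)/5-.5+145,.059);print("wheel",K)
P2=px("side",(538)/5-.4+230,(290)/5-.4+185,.066);K2=px("side",(217)/5-.4+230,(143)/5-.4+185,.060);print(P2,K2,np.linalg.norm(P-K))
# knob bar pointer ends
for c in((245,262),(262,300)):print("ptr",px("top",c[0]/5-.4+215,c[1]/5-.4+145,.096))
for c in((185,105),(240,65),(250,68)):print("bar side",px("side",c[0]/5-.4+230,c[1]/5-.4+185,.096))
for q in((140,196),(200,408),(712,262),(650,48)):print("bolt",px("top",q[0]/5-.4+215,q[1]/5-.4+145,.014).round(4))
print(grasp_offset)
crop("pics/top0.png",245,178,44,40,14,"pics/t_k.png");crop("pics/side0.png",248,190,52,45,14,"pics/s_k.png")
E
```

```text
roundel top [175.54 234.44] [175.55 234.43] [  8   7  20  21 331] [19.3 20. ] [0.459  0.3663 0.013 ] [0.4591 0.3662 0.013 ]
roundel side [194.62 193.03] [194.61 193.02] [  3   3  21  13 204] [11.9 19.5] [0.4598 0.3701 0.012 ] [0.4598 0.3702 0.012 ]
pad top [412.13 208.8 ] [412.12 208.8 ] [  8   7  19  19 277] [17.4 18.5] [ 0.5152 -0.3118  0.009 ] [ 0.5152 -0.3117  0.009 ]
pad side [382.34 341.42] [382.38 341.43] [  9   7  28  25 540] [23.3 27.9] [ 0.5141 -0.3122  0.007 ] [ 0.5142 -0.3122  0.007 ]
plate top [332.65 178.35] [332.74 178.18] [   7    7   52   53 2127] [50.8 52. ] [ 0.5992 -0.0828  0.066 ] [ 0.5997 -0.083   0.066 ]
plate side [341.66 239.56] [341.54 240.04] [   7    0   68   52 2663] [47.8 70.7] [ 0.6146 -0.0818  0.064 ] [ 0.6132 -0.0829  0.064 ]
plate hand [ 0.59880423 -0.08286872  0.066     ]
wheel [0.550694   0.10559018 0.059     ]
[ 0.59752285 -0.08438264  0.066     ] [0.54939416 0.10319552 0.06      ] 0.1946287539267447
ptr [0.54731463 0.10890347 0.096     ]
ptr [0.52623894 0.10011075 0.096     ]
bar side [0.52923433 0.10122012 0.096     ]
bar side [0.5705958  0.11033333 0.096     ]
bar side [0.57303925 0.10513216 0.096     ]
bolt [0.6002 0.1723 0.014 ]
bolt [0.4767 0.1399 0.014 ]
bolt [ 0.5529 -0.1547  0.014 ]
bolt [ 0.6791 -0.1244  0.014 ]
-0.0187
```

View pics/t_k.png

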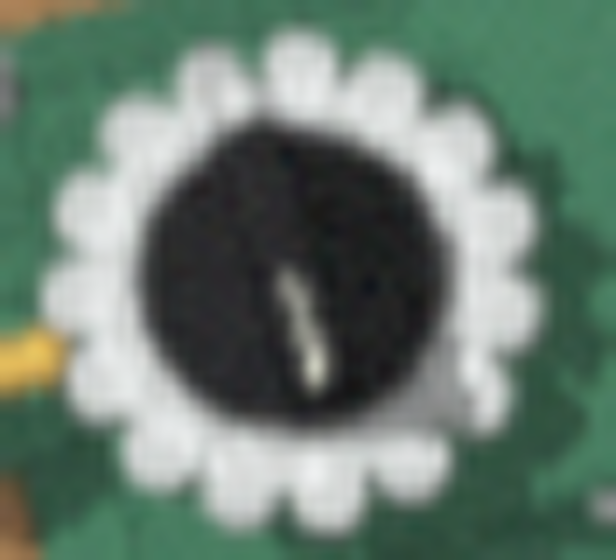

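View pics/s_k.png

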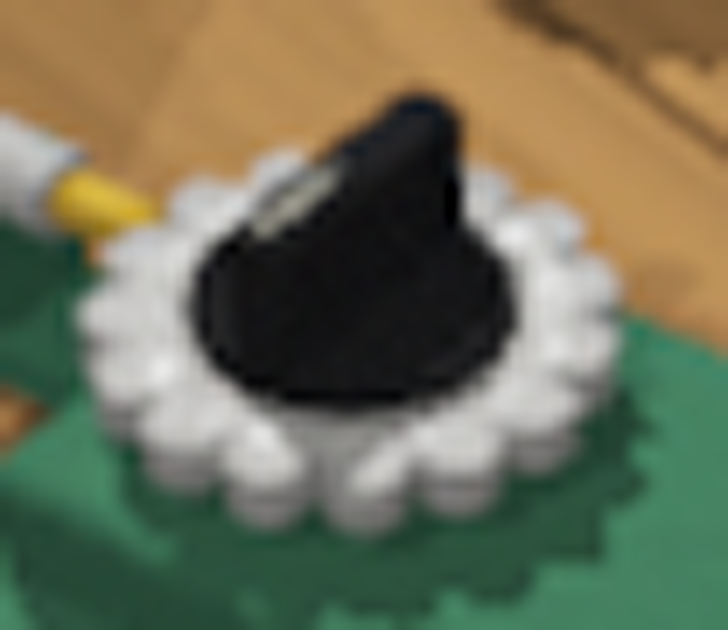

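```bash
cat >> h.py <<'E'
def plan(x,y,z,psi=None):
    "tool-frame shift (cm) and turn about tool z (rad); psi=deg heading of tool x"
    s=read_state();Rm=R.from_rotvec(s['tcp_rot']).as_matrix();d=np.array([x,y,z])-s['position']
    ps=np.degrees(np.arctan2(Rm[1,0],Rm[0,0]))
    print("psi",ps.round(2),"tilt",Rm[:,2].round(4),"t",s['clock'],"j7",s['joints'][6].round(2),"pos",s['position'].round(4),"f",s['ft_force'].round(1),"m",s['torque'].round(2),"op",s['opening'].round(4))
    print("shift cm",(Rm.T@d*100).round(2),"turn",None if psi is None else np.radians(ps-psi).round(3))
E
python3 - <<'E'
from h import *
plan(.56,.1,.22);plan(.515,-.312,.1)
for p in [((265-7)/14+248,(225-7)/14+190),((335-7)/14+248,(170-7)/14+190)]:print(px("side",*p,.096))
for p in [((287-7)/14+245,(275-7)/14+178),((314-7)/14+245,(385-7)/14+178)]:print(px("top",*p,.096))
E
```

```text
Traceback (most recent call last):
  File "h.py", line 22, in plan
    print("psi",ps.round(2),"tilt",Rm[:,2].round(4),"t",s['clock'],"j7",s['joints'][6].round(2),"pos",s['position'].round(4),"f",s['ft_force'].round(1),"m",s['torque'].round(2),"op",s['opening'].round(4))
                                                                                                                                                                                      ^^^^^^^^^^^^^^^^^^
AttributeError: 'float' object has no attribute 'round'
```

```bash
sed -i "s/s\['opening'\].round(4)/round(float(s['opening']),4)/" h.py
python3 - <<'E'
from h import *
plan(.56,.1,.22);plan(.515,-.312,.1)
for p in [((265-7)/14+248,(225-7)/14+190),((335-7)/14+248,(170-7)/14+190)]:print(px("side",*p,.096))
for p in [((287-7)/14+245,(275-7)/14+178),((314-7)/14+245,(385-7)/14+178)]:print(px("top",*p,.096))
E
```

```text
psi 154.86 tilt [-6.0e-04 -1.5e-03 -1.0e+00] t 0.1 j7 -0.08 pos [0.2865 0.6106 0.2304] f [0.6 0.9 0.4] m [-0.02 -0.   -0.02] op 0.0854
shift cm [-46.45 -34.6    1.11] turn None
psi 154.86 tilt [-6.0e-04 -1.5e-03 -1.0e+00] t 0.1 j7 -0.08 pos [0.2865 0.6106 0.2304] f [0.6 0.9 0.4] m [-0.02 -0.   -0.02] op 0.0854
shift cm [-59.87 -73.79  13.17] turn None
[0.52896832 0.10158077 0.096     ]
[0.54824984 0.10664144 0.096     ]
[0.54681914 0.10511018 0.096     ]
[0.52515034 0.10032732 0.096     ]
```

Call:
{"fn": "move_arm", "kwargs": {"deltas": [[-3.9, -2.9, 0.1, 0, 0, 0, 0], [-3.9, -2.9, 0.1, 0, 0, 0, 0], [-3.9, -2.9, 0.1, 0, 0, 0, 0], [-3.9, -2.9, 0.1, 0, 0, 0, 0], [-3.9, -2.9, 0.1, 0, 0, 0, 0], [-3.9, -2.9, 0.1, 0, 0, 0, 0], [-3.9, -2.9, 0.1, 0, 0, 0, 0], [-3.9, -2.9, 0.1, 0, 0, 0, 0], [-3.9, -2.9, 0.1, 0, 0, 0, 0], [-3.9, -2.9, 0.1, 0, 0, 0, 0], [-3.9, -2.9, 0.1, 0, 0, 0, 0], [-3.9, -2.9, 0.1, 0, 0, 0, 0]]}}

```text
clock: 1.6
position: [0.5629, 0.0958, 0.219]
tcp_rot: [-0.683, -3.066, 0.0]
ft_force: [0.5, 0.4, 0.5]
opening: 0.0855
```

```bash
python3 - <<'E'
from h import *
plan(.515,-.312,.08)
E
```

```text
psi 154.87 tilt [-5.e-04 -0.e+00 -1.e+00] t 1.6 j7 0.94 pos [0.5629 0.0958 0.219 ] f [0.5 0.4 0.5] m [ 0.06 -0.04 -0.03] op 0.0855
shift cm [-12.99 -38.95  13.9 ] turn None
```

Call:
{"fn": "move_arm", "kwargs": {"deltas": [[-1.3, -3.9, 0.8, 0, 0, 0, 0], [-1.3, -3.9, 1.0, 0, 0, 0, 0], [-1.3, -3.9, 1.0, 0, 0, 0, 0], [-1.3, -3.9, 1.4, 0, 0, 0, 30], [-1.3, -3.9, 1.4, 0, 0, 0, 30], [-1.3, -3.9, 1.5, 0, 0, 0, 30], [-1.3, -3.9, 1.5, 0, 0, 0, 30], [-1.3, -3.9, 1.5, 0, 0, 0, 30], [-1.3, -3.9, 1.8, 0, 0, 0, 30], [-1.3, -3.9, 2.0, 0, 0, 0, 30], [0, 0, 0, 0, 0, 0, 30], [0, 0, 0, 0, 0, 0, 30]]}}

```text
clock: 3.1
position: [0.5146, -0.3103, 0.08]
tcp_rot: [-0.683, -3.066, -0.001]
ft_force: [-0.1, 0.6, -0.0]
opening: 0.075
```

```bash
python3 - <<'E'
from h import *
plan(.515,-.312,.0)
t,_=snap("top","pics/t1.png");s,_=snap("side","pics/s1.png")
crop(t,370,165,80,80,7,"pics/t1c.png");crop(s,330,240,110,130,5,"pics/s1c.png")
E
```

```text
psi 154.87 tilt [-5.e-04  9.e-04 -1.e+00] t 3.1 j7 1.77 pos [ 0.5146 -0.3103  0.08  ] f [-0.1  0.6 -0. ] m [-0.01  0.03  0.05] op 0.075
shift cm [-0.12 -0.14  8.  ] turn None
```

View pics/t1c.png

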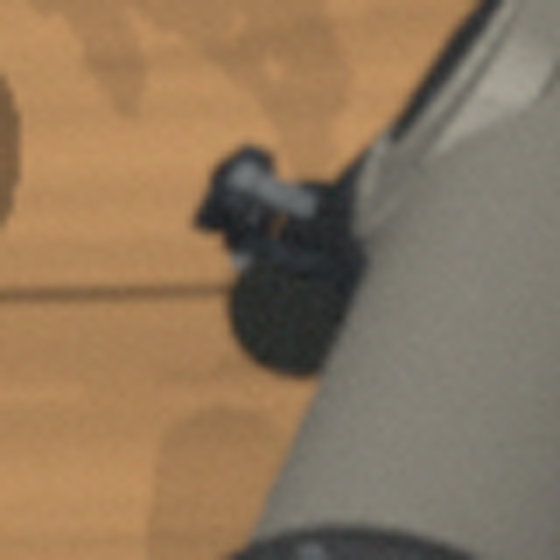

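View pics/s1c.png

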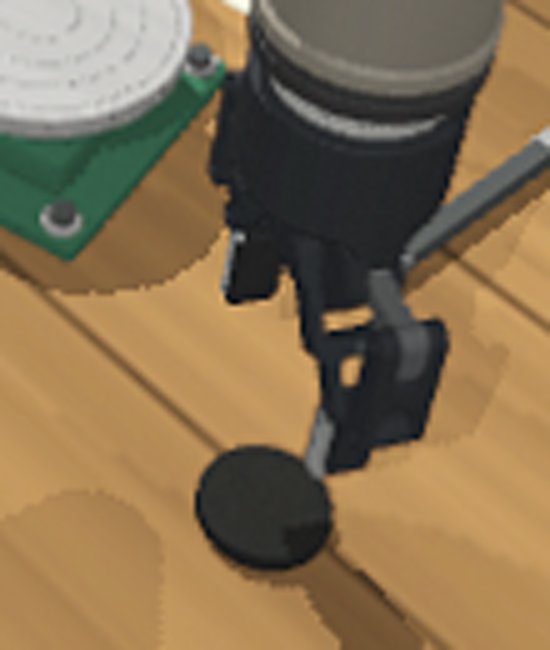

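Both views show the open fingers straddling the pad (top crop (300,310), side crop (265,505)) from above. I'll lower the tool and look again.

Call:
{"fn": "move_arm", "kwargs": {"deltas": [[-0.1, -0.15, 1.5, 0, 0, 0, 30], [0, 0, 1.5, 0, 0, 0, 30], [0, 0, 1.5, 0, 0, 0, 30], [0, 0, 1.5, 0, 0, 0, 30], [0, 0, 0, 0, 0, 0, 30]]}}

```text
clock: 3.82
position: [0.5138, -0.3123, 0.0186]
tcp_rot: [-0.683, -3.063, -0.001]
ft_force: [0.2, 0.3, 1.0]
opening: 0.0757
```

```bash
python3 - <<'E'
from h import *
plan(.515,-.312,.0)
s,_=snap("side","pics/s2.png")
crop(s,330,260,110,120,6,"pics/s2c.png")
for z in(.004,.02):print(proj("side",[.515,-.312,z]))
E
```

```text
psi 154.86 tilt [-0.0027  0.0013 -1.    ] t 3.825 j7 1.8 pos [ 0.5138 -0.3123  0.0186] f [0.2 0.3 1. ] m [ 0.03 -0.03  0.03] op 0.0757
shift cm [-0.11  0.08  1.86] turn None
(np.float64(382.3601540647034), np.float64(341.996091811929))
(np.float64(383.47290112852676), np.float64(337.4009658689715))
```

View pics/s2c.png

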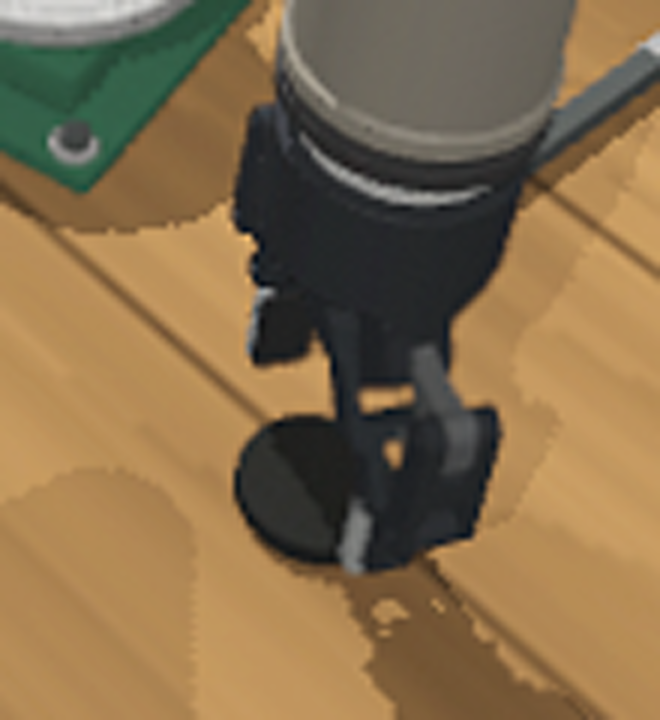

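Call:
{"fn": "move_arm", "kwargs": {"deltas": [[-0.1, 0.08, 0.8, 0, 0, 0, 30], [0, 0, 0.6, 0, 0, 0, 30], [0, 0, 0.3, 0, 0, 0, 30], [0, 0, 0, 0, 0, 0, 30]]}}

```text
clock: 4.38
position: [0.5159, -0.3125, 0.0031]
tcp_rot: [-0.684, -3.066, -0.0]
ft_force: [0.1, -0.2, -1.1]
opening: 0.0752
```

Call:
{"fn": "move_arm", "kwargs": {"deltas": [[0, 0, 0, 0, 0, 0, 60], [0, 0, 0, 0, 0, 0, 90], [0, 0, 0, 0, 0, 0, 120], [0, 0, 0, 0, 0, 0, 120], [0, 0, 0, 0, 0, 0, 120], [0, 0, 0, 0, 0, 0, 120]], "squeeze": 25}}

```text
clock: 5.12
position: [0.5163, -0.3127, 0.004]
tcp_rot: [0.684, 3.066, 0.0]
ft_force: [-1.7, 0.5, 5.0]
opening: 0.0537
```

```bash
python3 - <<'E'
from h import *
plan(.515,-.312,.0)
s,_=snap("side","pics/s3.png")
crop(s,330,260,110,120,6,"pics/s3c.png")
E
```

```text
psi 154.85 tilt [ 6.e-04 -0.e+00 -1.e+00] t 5.125 j7 1.81 pos [ 0.5163 -0.3127  0.004 ] f [-1.7  0.5  5. ] m [ 0.2   0.32 -0.  ] op 0.0537
shift cm [0.14 0.01 0.4 ] turn None
```

View pics/s3c.png

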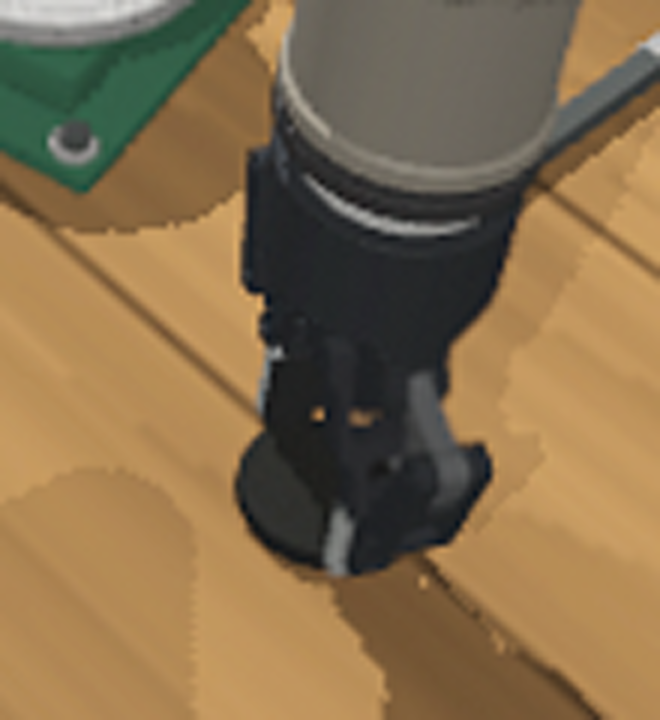

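```bash
python3 - <<'E'
from h import *
for off in((0),(-11),(11)):
  for z in(0,.004,.008):
    c=np.array([.5155,-.312])-.028*np.array([.425,.905])+off/1000*np.array([-.905,.425])
    u,v=proj("side",[*c,z]);print(off,z,(u-330+.5)*6-.5,(v-260+.5)*6-.5)
E
```

```text
0 0 348.50192015404104 570.699016322676
0 0.004 350.29395862401327 563.97292299301
0 0.008 352.0965654265498 557.2043823404576
-11 0 379.26448038944307 563.8660941965757
-11 0.004 381.1461718517842 557.1330915572646
-11 0.008 383.0389234794285 550.3577193527271
11 0 317.58625956148944 577.5489025068578
11 0.004 319.2875921127502 570.8299062708782
11 0.008 320.9989908260708 564.0683870299122
```

Call:
{"fn": "move_arm", "kwargs": {"deltas": [[0, 0, -1, 0, 0, 0, 120], [0, 0, -2.5, 0, 0, 0, 120], [0, 0, -4, 0, 0, 0, 120], [0, 0, -4, 0, 0, 0, 120], [0, 0, -1, 0, 0, 0, 120], [0, 0, 0, 0, 0, 0, 120]], "squeeze": 25}}

```text
clock: 5.92
position: [0.5163, -0.3126, 0.1289]
tcp_rot: [0.683, 3.065, -0.0]
ft_force: [1.0, -0.1, -0.6]
opening: 0.0537
```

```bash
python3 - <<'E'
from h import *
plan(.5999,-.0842,.12)
s,_=snap("side","pics/s4.png")
crop(s,330,220,110,120,6,"pics/s4c.png")
E
```

```text
psi 154.86 tilt [ 1.3e-03 -3.0e-04 -1.0e+00] t 5.925 j7 1.75 pos [ 0.5163 -0.3126  0.1289] f [ 1.  -0.1 -0.6] m [ 0.04 -0.    0.02] op 0.0537
shift cm [ 2.14 24.23  0.89] turn None
```

View pics/s4c.png

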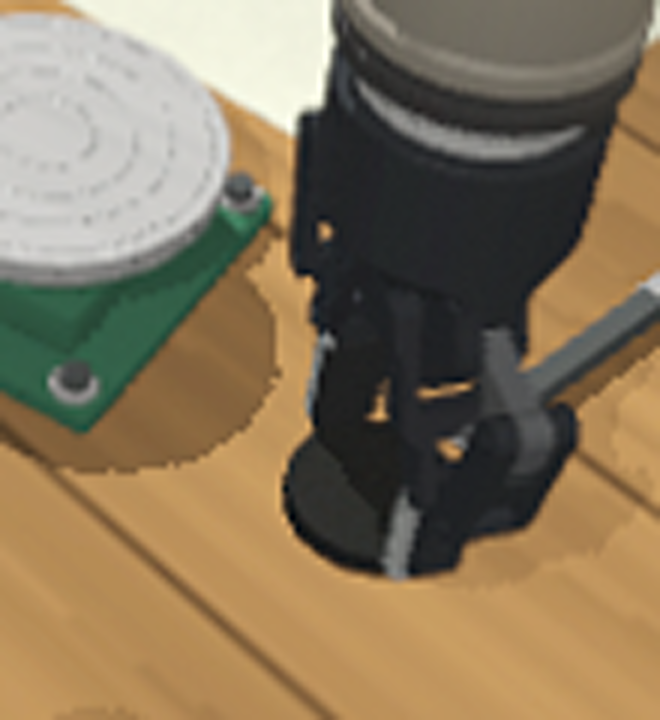

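The pad is held and lifted, and looks level (crop (350,500)). Now to the plate.

Call:
{"fn": "move_arm", "kwargs": {"deltas": [[0.2, 2.4, 0, 0, 0, 0, 120], [0.3, 3.6, 0, 0, 0, 0, 120], [0.3, 3.6, 0, 0, 0, 0, 120], [0.3, 3.6, 0, 0, 0, 0, 120], [0.3, 3.6, 0, 0, 0, 0, 120], [0.3, 3.6, 0, 0, 0, 0, 120], [0.2, 2.4, 0.4, 0, 0, 0, 120], [0.24, 1.43, 1.5, 0, 0, 0, 120], [0, 0, 1.5, 0, 0, 0, 120], [0, 0, 0, 0, 0, 0, 120]], "squeeze": 25}}

```text
clock: 7.22
position: [0.5975, -0.0855, 0.0919]
tcp_rot: [-0.685, -3.061, 0.003]
ft_force: [-0.9, -0.5, -0.3]
opening: 0.0536
```

```bash
python3 - <<'E'
from h import *
plan(.5999,-.0842,.070)
s,_=snap("side","pics/s5.png");t,_=snap("top","pics/t5.png")
crop(s,280,160,120,120,6,"pics/s5c.png");crop(t,290,135,90,80,7,"pics/t5c.png")
E
```

```text
psi 154.76 tilt [-4.6e-03 -7.0e-04 -1.0e+00] t 7.225 j7 1.35 pos [ 0.5975 -0.0855  0.0919] f [-0.9 -0.5 -0.3] m [-0.03  0.03 -0.01] op 0.0536
shift cm [-0.17  0.23  2.19] turn None
```

View pics/s5c.png

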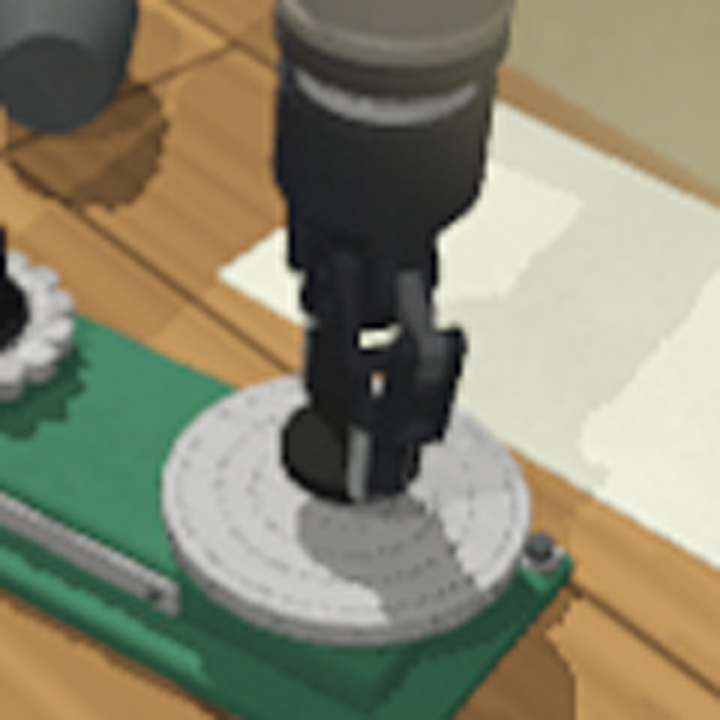

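View pics/t5c.png

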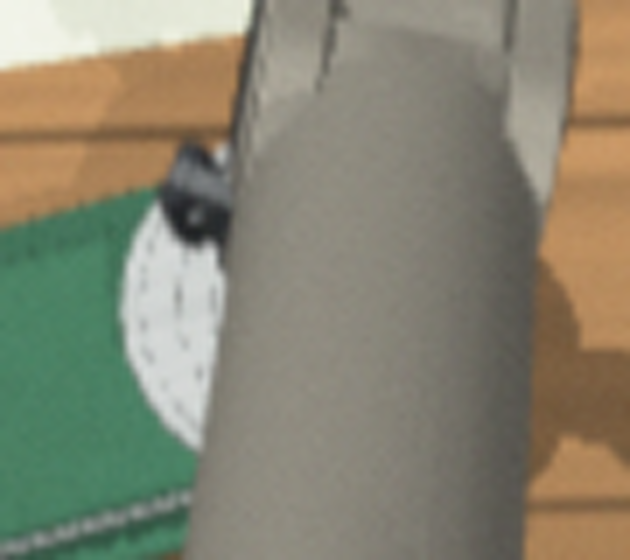

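The side view shows the pad about 20 mm over the plate; the arm hides it in the top view. I'll lower it most of the way with a small correction.

Call:
{"fn": "move_arm", "kwargs": {"deltas": [[-0.15, 0.2, 0.7, 0, 0, 0, 120], [0, 0, 0.6, 0, 0, 0, 120], [0, 0, 0.3, 0, 0, 0, 120], [0, 0, 0, 0, 0, 0, 120], [0, 0, 0, 0, 0, 0, 120]], "squeeze": 25}}

```text
clock: 7.95
position: [0.602, -0.083, 0.0784]
tcp_rot: [0.684, 3.066, 0.0]
ft_force: [0.4, 0.5, -0.2]
opening: 0.0536
```

```bash
python3 - <<'E'
from h import *
plan(.5999,-.0842,.070)
s,_=snap("side","pics/s6.png")
crop(s,300,190,90,90,8,"pics/s6c.png")
E
```

```text
psi 154.86 tilt [ 2.e-04 -0.e+00 -1.e+00] t 7.95 j7 1.35 pos [ 0.602  -0.083   0.0784] f [ 0.4  0.5 -0.2] m [ 0.01 -0.04  0.  ] op 0.0536
shift cm [ 0.14 -0.2   0.84] turn None
```

View pics/s6c.png

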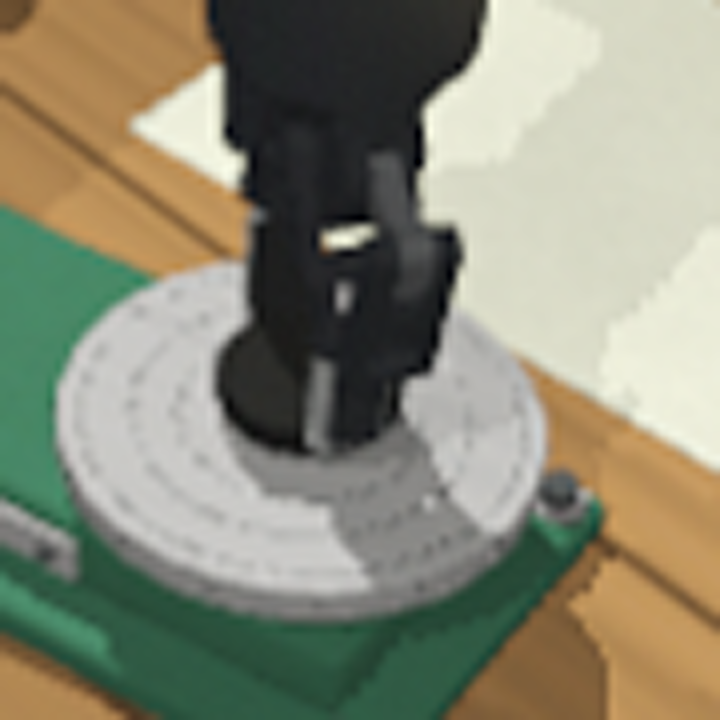

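Call:
{"fn": "move_arm", "kwargs": {"deltas": [[0.14, -0.2, 0.3, 0, 0, 0, 120], [0, 0, 0.3, 0, 0, 0, 120], [0, 0, 0.1, 0, 0, 0, 120], [0, 0, 0, 0, 0, 0, 120], [0, 0, 0, 0, 0, 0, 120]], "squeeze": 25}}

```text
clock: 8.62
position: [0.5998, -0.0842, 0.0713]
tcp_rot: [0.684, 3.066, 0.0]
ft_force: [0.3, 0.3, -0.5]
opening: 0.0534
```

```bash
python3 - <<'E'
from h import *
plan(.5999,-.0842,.070)
s,_=snap("side","pics/s7.png")
crop(s,300,190,90,90,8,"pics/s7c.png")
def c(P):u,v=proj("side",P);return round((u-300+.5)*8-.5),round((v-190+.5)*8-.5)
print("expected pad bottom left/low edges", [c([.5985+.028*np.cos(a),-.0836+.028*np.sin(a),.066]) for a in np.radians([90,150,180,210,240,270])])
print("plate",[c([.5985+.072*np.cos(a),-.0836+.072*np.sin(a),.066]) for a in np.radians([90,135,180,225,270,315])])
E
```

```text
psi 154.86 tilt [ 1.e-04 -0.e+00 -1.e+00] t 8.625 j7 1.36 pos [ 0.5998 -0.0842  0.0713] f [ 0.3  0.3 -0.5] m [-0.   -0.01 -0.01] op 0.0534
shift cm [-0.01  0.    0.13] turn None
expected pad bottom left/low edges [(237, 371), (208, 431), (231, 463), (274, 483), (324, 487), (369, 473)]
plate [(140, 296), (57, 403), (116, 530), (294, 598), (478, 558), (549, 440)]
```

View pics/s7c.png

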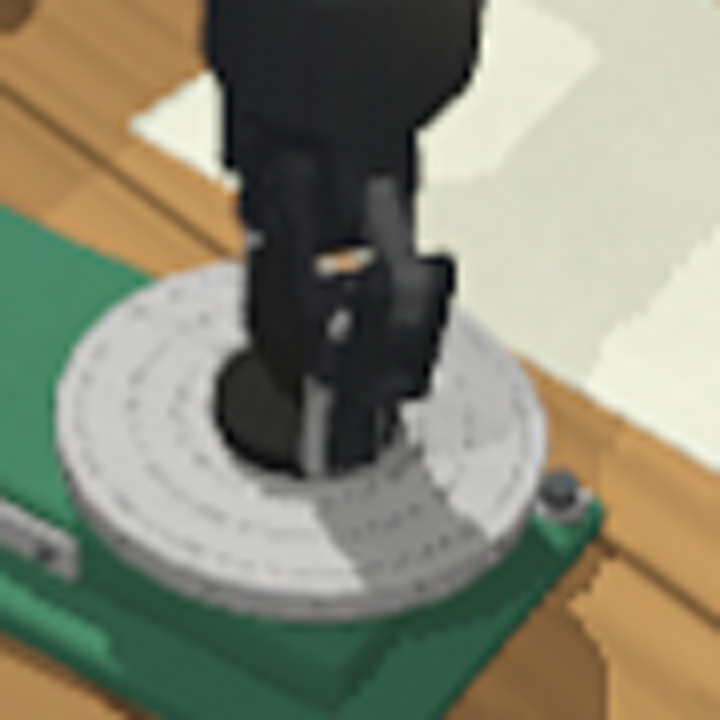

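Call:
{"fn": "move_arm", "kwargs": {"deltas": [[0, 0, 0.1, 0, 0, 0, 120], [0, 0, 0, 0, 0, 0, 120]], "squeeze": 25}}

```text
clock: 8.93
position: [0.5997, -0.0841, 0.0702]
tcp_rot: [-0.684, -3.066, -0.0]
ft_force: [-0.5, 0.1, 0.1]
opening: 0.0539
```

Call:
{"fn": "move_arm", "kwargs": {"deltas": [[0, 0, 0.08, 0, 0, 0, 120], [0, 0, 0, 0, 0, 0, 120]], "squeeze": 25}}

```text
clock: 9.18
position: [0.5998, -0.0842, 0.07]
tcp_rot: [-0.684, -3.066, -0.0]
ft_force: [-1.6, 0.3, 6.1]
opening: 0.0534
```

Call:
{"fn": "move_arm", "kwargs": {"deltas": [[0, 0, 0.08, 0, 0, 0, 120], [0, 0, 0, 0, 0, 0, 120]], "squeeze": 25}}

```text
clock: 9.43
position: [0.5998, -0.0842, 0.0699]
tcp_rot: [0.684, 3.066, 0.001]
ft_force: [-4.2, 0.6, 11.0]
opening: 0.0534
```

The pad has touched down. I'll ease off and release.

Call:
{"fn": "move_arm", "kwargs": {"deltas": [[0, 0, -0.12, 0, 0, 0, 120], [0, 0, 0, 0, 0, 0, 85], [0, 0, 0, 0, 0, 0, 75], [0, 0, 0, 0, 0, 0, 60], [0, 0, 0, 0, 0, 0, 50], [0, 0, 0, 0, 0, 0, 50], [0, 0, -1, 0, 0, 0, 50], [0, 0, -4, 0, 0, 0, 50], [0, 0, -5, 0, 0, 0, 50], [0, 0, -2, 0, 0, 0, 50], [0, 0, 0, 0, 0, 0, 30]]}}

```text
clock: 10.8
position: [0.601, -0.0844, 0.1923]
tcp_rot: [0.683, 3.062, 0.002]
ft_force: [-0.4, -0.7, 0.2]
opening: 0.0758
```

```bash
python3 - <<'E'
from h import *
plan(.4595,.368,.12,147.5)
E
```

```text
psi 154.85 tilt [ 4.5e-03  1.0e-04 -1.0e+00] t 10.8 j7 1.31 pos [ 0.601  -0.0844  0.1923] f [-0.4 -0.7  0.2] m [-0.03  0.07 -0.02] op 0.0758
shift cm [32.07 34.92  7.18] turn 0.128
```

Call:
{"fn": "move_arm", "kwargs": {"deltas": [[2.0, 2.2, 0, 0, 0, 0, 30], [3.0, 3.3, 0, 0, 0, 0, 30], [3.0, 3.3, 0, 0, 0, 0, 30], [3.0, 3.3, 0, 0, 0, 0, 30], [3.0, 3.3, 0, 0, 0, 0, 30], [3.0, 3.3, 0, 0, 0, 0, 30], [3.0, 3.3, 0.5, 0, 0, 0, 30], [3.0, 3.3, 1, 0, 0, 0, 30], [3.0, 3.3, 1, 0, 0, 0, 30], [3.0, 3.3, 1, 0, 0, 0, 30], [3.0, 3.0, 2, 0, 0, 0.128, 30], [0, 0, 0, 0, 0, 0, 30]]}}

```text
clock: 12.3
position: [0.4544, 0.3708, 0.132]
tcp_rot: [-0.868, -3.015, 0.005]
ft_force: [0.3, -0.7, 0.5]
opening: 0.0756
```

```bash
python3 - <<'E'
from h import *
plan(.4595,.368,.03,147.5)
t,_=snap("top","pics/t8.png");s,_=snap("side","pics/s8.png")
crop(t,295,140,80,80,8,"pics/t8p.png");crop(s,300,190,90,90,8,"pics/s8p.png");crop(t,130,195,110,90,7,"pics/t8r.png");crop(s,150,130,90,100,6,"pics/s8r.png")
E
```

```text
psi 147.87 tilt [-0.0044 -0.0018 -1.    ] t 12.3 j7 0.32 pos [0.4544 0.3708 0.132 ] f [ 0.3 -0.7  0.5] m [-0.01 -0.01  0.01] op 0.0756
shift cm [-0.61  0.07 10.2 ] turn 0.006
```

View pics/t8p.png

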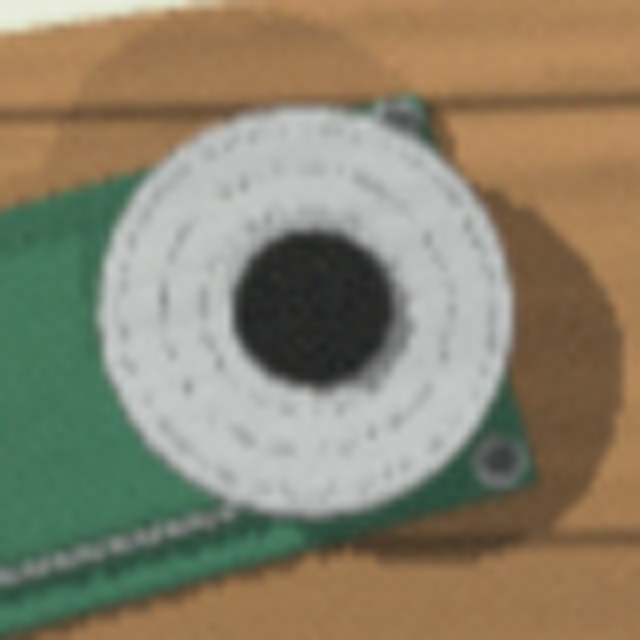

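View pics/s8p.png

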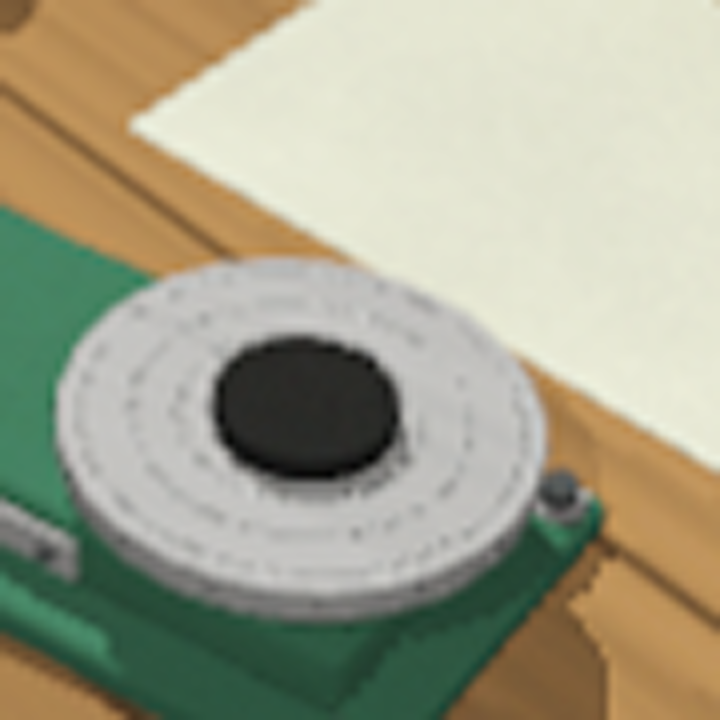

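View pics/t8r.png

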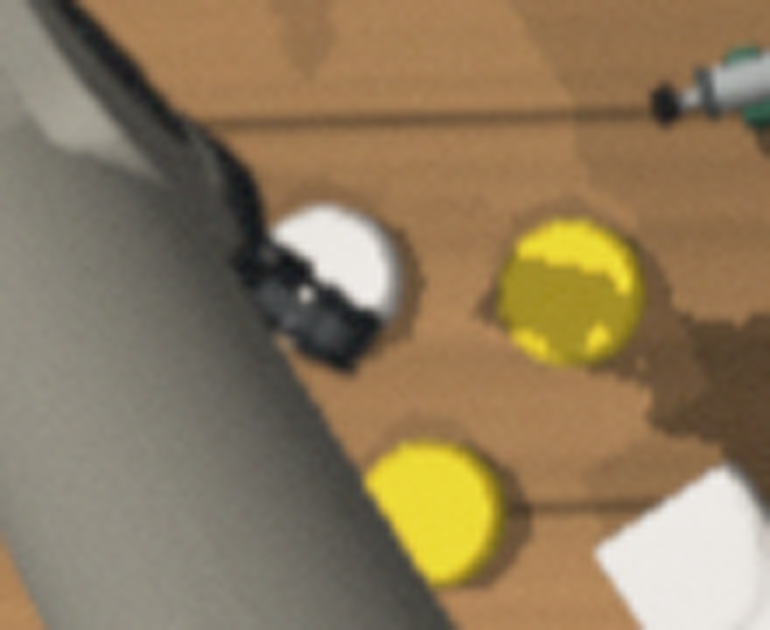

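View pics/s8r.png

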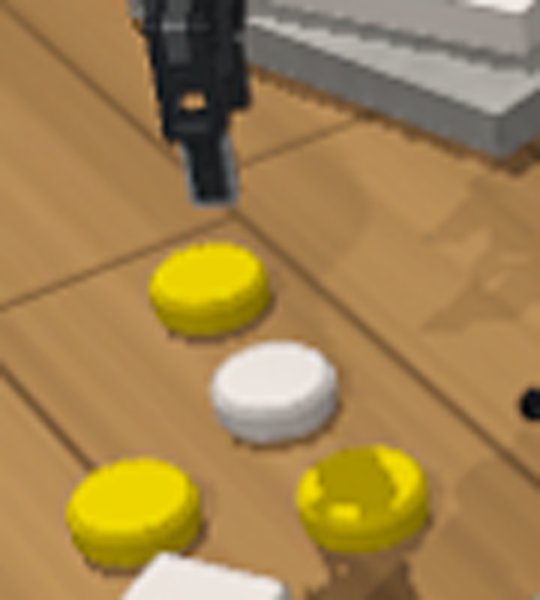

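```bash
python3 - <<'E'
from h import *
for n,f,b,zz in(("top","pics/t8.png",(320,165,30,30),.075),("side","pics/s8.png",(322,228,35,28),.0735)):
    im=cv2.imread(f);u0,v0,w,h=b;m=(im[v0:v0+h,u0:u0+w].max(2)<85).astype(np.uint8)
    k,l,st,ce=cv2.connectedComponentsWithStats(m);i=1+np.argmax(st[1:,4]);c=ce[i]+[u0,v0];print(n,c,st[i],px(n,*c,zz))
# plate ellipse by hand in t8p: x 101..513,y 105..517 ; s8p: x 56..548, y 257..~597
print(px("top",(307+.5)/8-.5+295,(311+.5)/8-.5+140,.066), px("side",(302+.5)/8-.5+300,(428+.5)/8-.5+190,.066))
# predicted plate extents from side for centre .5985,-.0836
a=np.linspace(0,2*np.pi,200)
for n,u0,v0,k in(("side",300,190,8),("top",295,140,8)):
  for C in((.5985,-.0836),(.600,-.083)):
    q=np.array([proj(n,[C[0]+.072*np.cos(t),C[1]+.072*np.sin(t),.066]) for t in a]);q=(q-[u0,v0]+.5)*k-.5;print(n,C,q.min(0).round(),q.max(0).round())
    q=np.array([proj(n,[C[0]+.028*np.cos(t),C[1]+.028*np.sin(t),.076]) for t in a]);q=(q-[u0,v0]+.5)*k-.5;print("   pad top",q.min(0).round(),q.max(0).round())
E
```

```text
top [333.91836735 178.04081633] [  4   4  20  19 294] [ 0.59831758 -0.08552119  0.075     ]
side [337.81791045 240.84776119] [  5   4  23  18 335] [ 0.59684497 -0.08644587  0.0735    ]
[ 0.59896282 -0.08353499  0.066     ] [ 0.59663955 -0.08570171  0.066     ]
side (0.5985, -0.0836) [ 56. 262.] [549. 599.]
   pad top [208. 333.] [401. 463.]
side (0.6, -0.083) [ 59. 259.] [551. 595.]
   pad top [210. 329.] [403. 460.]
top (0.5985, -0.0836) [100. 110.] [515. 518.]
   pad top [228. 227.] [391. 387.]
top (0.6, -0.083) [ 98. 106.] [513. 513.]
   pad top [226. 223.] [389. 383.]
```

The pad sits about 1–2 mm off the plate centre, which is good. The gripper is above the white roundel (top crop (325,270)). I'll lower it in stages.

Call:
{"fn": "move_arm", "kwargs": {"deltas": [[0, 0, 3, 0, 0, 0, 25], [0, 0, 3, 0, 0, 0, 25], [0, 0, 0, 0, 0, 0, 25], [0, 0, 0, 0, 0, 0, 25]]}}

```text
clock: 12.9
position: [0.4594, 0.3671, 0.076]
tcp_rot: [0.88, 3.015, 0.001]
ft_force: [-0.1, -0.2, -0.5]
opening: 0.0767
```

```bash
python3 - <<'E'
from h import *
plan(.4594,.368,.003,147.5)
s,_=snap("side","pics/s9.png")
crop(s,150,130,90,100,6,"pics/s9r.png")
E
```

```text
psi 147.44 tilt [ 1.e-03  5.e-04 -1.e+00] t 12.9 j7 0.34 pos [0.4594 0.3671 0.076 ] f [-0.1 -0.2 -0.5] m [0.01 0.   0.01] op 0.0767
shift cm [0.05 0.06 7.3 ] turn -0.001
```

View pics/s9r.png

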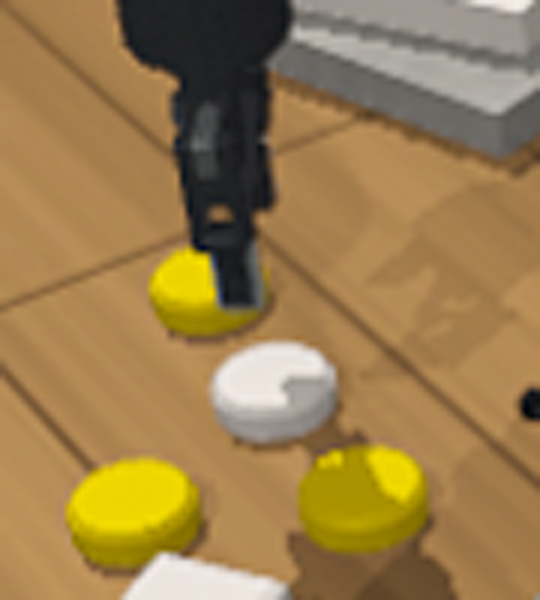

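Call:
{"fn": "move_arm", "kwargs": {"deltas": [[0.05, 0.06, 2, 0, 0, 0, 25], [0, 0, 2, 0, 0, 0, 25], [0, 0, 1.2, 0, 0, 0, 25], [0, 0, 0.4, 0, 0, 0, 25], [0, 0, 0, 0, 0, 0, 25]]}}

```text
clock: 13.58
position: [0.4584, 0.3685, 0.0189]
tcp_rot: [-0.879, -3.016, 0.0]
ft_force: [0.2, -0.5, 0.4]
opening: 0.0772
```

```bash
python3 - <<'E'
from h import *
plan(.4594,.368,.003,147.5)
s,_=snap("side","pics/s10.png");t,_=snap("top","pics/t10.png")
crop(s,150,150,80,80,7,"pics/s10r.png");crop(t,140,195,80,80,7,"pics/t10r.png")
E
```

```text
psi 147.52 tilt [-0.e+00 -1.e-04 -1.e+00] t 13.575 j7 0.35 pos [0.4584 0.3685 0.0189] f [ 0.2 -0.5  0.4] m [-0.01 -0.02 -0.04] op 0.0772
shift cm [-0.11  0.02  1.59] turn 0.0
```

View pics/s10r.png

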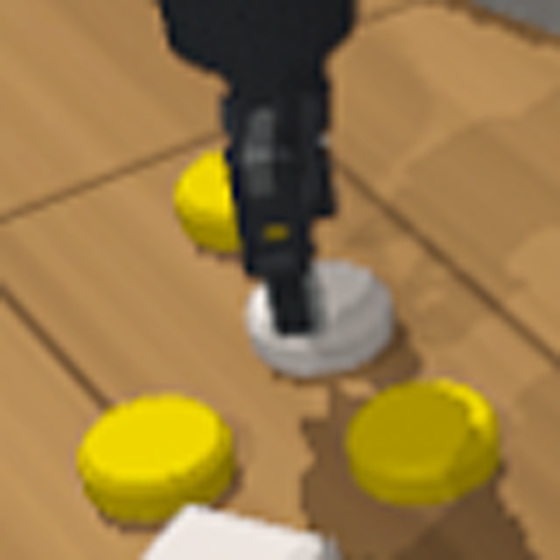

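View pics/t10r.png

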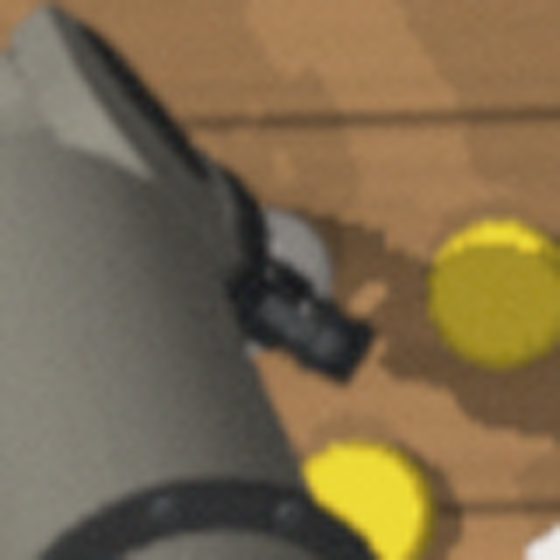

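```bash
python3 - <<'E'
from h import *
def c(P):u,v=proj("side",P);return round((u-150+.5)*7-.5),round((v-150+.5)*7-.5)
for z in(.019,.024,.029):print(z,c([.4584-.0385*.537,.3685-.0385*.843,z]))
print("centre top of roundel predicted",c([.4594,.368,.018]),c([.4594,.368,.0]), c([.459,.3663,.018]))
E
```

```text
0.019 (305, 349)
0.024 (304, 340)
0.029 (302, 330)
centre top of roundel predicted (315, 295) (321, 330) (316, 298)
```

Call:
{"fn": "move_arm", "kwargs": {"deltas": [[-0.25, 0.02, 0.6, 0, 0, 0, 25], [0, 0, 0.6, 0, 0, 0, 25], [0, 0, 0.3, 0, 0, 0, 25], [0, 0, 0, 0, 0, 0, 25], [0, 0, 0, 0, 0, 0, 25]]}}

```text
clock: 14.3
position: [0.4605, 0.3674, 0.0039]
tcp_rot: [0.878, 3.016, 0.0]
ft_force: [-0.4, -0.0, -0.3]
opening: 0.0769
```

Call:
{"fn": "move_arm", "kwargs": {"deltas": [[0, 0, 0, 0, 0, 0, 50], [0, 0, 0, 0, 0, 0, 70], [0, 0, 0, 0, 0, 0, 90], [0, 0, 0, 0, 0, 0, 110], [0, 0, 0, 0, 0, 0, 110], [0, 0, 0, 0, 0, 0, 110]], "squeeze": 40}}

```text
clock: 15.05
position: [0.4603, 0.367, 0.0046]
tcp_rot: [-0.879, -3.016, 0.001]
ft_force: [-3.2, -3.4, 8.4]
opening: 0.057
```

```bash
python3 - <<'E'
from h import *
plan(.4594,.368,.003,147.5)
s,_=snap("side","pics/s11.png")
crop(s,150,150,80,80,7,"pics/s11r.png")
E
```

```text
psi 147.52 tilt [-6.e-04 -4.e-04 -1.e+00] t 15.05 j7 0.36 pos [0.4603 0.367  0.0046] f [-3.2 -3.4  8.4] m [-0.54  0.61  0.01] op 0.057
shift cm [0.13 0.04 0.16] turn 0.0
```

View pics/s11r.png

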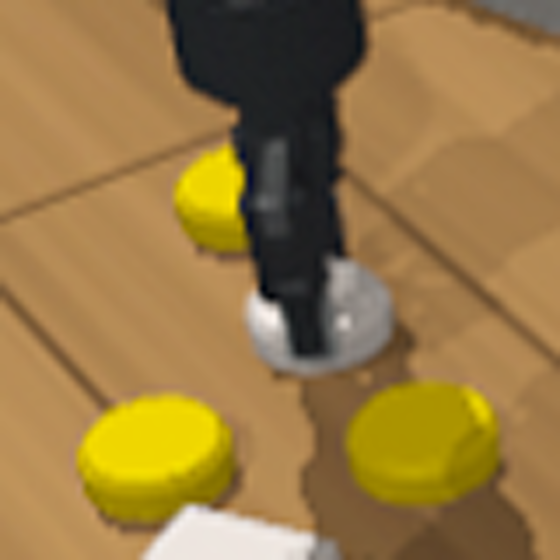

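Call:
{"fn": "move_arm", "kwargs": {"deltas": [[0, 0, -1, 0, 0, 0, 110], [0, 0, -2, 0, 0, 0, 110], [0, 0, -3, 0, 0, 0, 110], [0, 0, -4, 0, 0, 0, 110], [0, 0, -3.2, 0, 0, 0, 110], [0, 0, -1, 0, 0, 0, 110], [0, 0, 0, 0, 0, 0, 110], [0, 0, 0, 0, 0, 0, 110]], "squeeze": 40}}

```text
clock: 16.1
position: [0.4596, 0.3667, 0.1446]
tcp_rot: [-0.878, -3.015, 0.003]
ft_force: [0.0, -0.2, -1.9]
opening: 0.0572
```

```bash
python3 - <<'E'
from h import *
plan(.5985,-.083,.145,154.9)
s,_=snap("side","pics/s12.png")
crop(s,150,100,100,100,6,"pics/s12r.png")
E
```

```text
psi 147.53 tilt [-0.0017 -0.0016 -1.    ] t 16.1 j7 0.32 pos [0.4596 0.3667 0.1446] f [ 0.  -0.2 -1.9] m [ 0.01  0.04 -0.1 ] op 0.0572
shift cm [-3.586e+01 -3.049e+01  1.000e-02] turn -0.129
```

View pics/s12r.png

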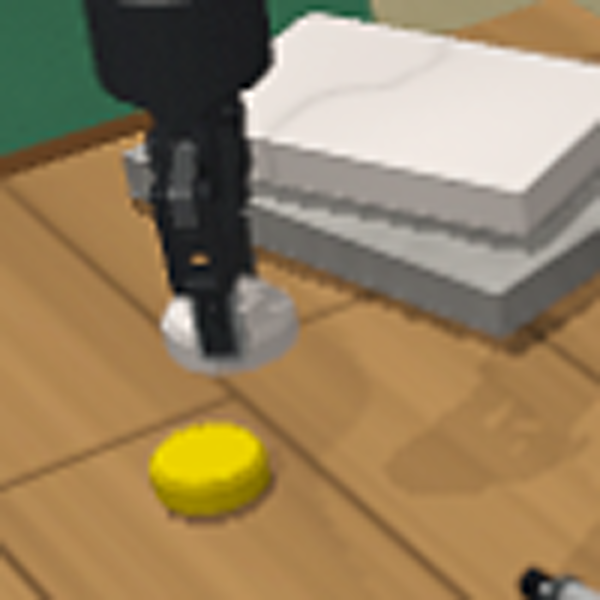

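```bash
python3 - <<'E'
from h import *
s=read_state();Rm=R.from_rotvec(s['tcp_rot']).as_matrix();p=s['position']
def c(P):u,v=proj("side",P);return round((u-150+.5)*6-.5,1),round((v-100+.5)*6-.5,1)
print("finger tip near",[c(p+Rm@[dx,sg*.030,-b]) for sg in(-1,1) for dx in(-.011,0,.011) for b in(0,.004)])
a=np.linspace(0,2*np.pi,100)
for dx in(-.004,-.002,0,.002):
    q=np.array([c(p+Rm@[dx+.03*np.cos(t),.03*np.sin(t),h]) for t in a for h in(.0045,-.0085)]);print(dx,q.min(0),q.max(0))
E
```

```text
finger tip near [(np.float64(251.9), np.float64(364.2)), (np.float64(250.6), np.float64(356.6)), (np.float64(227.2), np.float64(365.8)), (np.float64(225.8), np.float64(358.1)), (np.float64(202.5), np.float64(367.3)), (np.float64(201.1), np.float64(359.7)), (np.float64(261.4), np.float64(295.8)), (np.float64(260.2), np.float64(288.4)), (np.float64(237.7), np.float64(297.3)), (np.float64(236.4), np.float64(289.8)), (np.float64(214.0), np.float64(298.8)), (np.float64(212.6), np.float64(291.3))]
-0.004 [172.  280.6] [308.7 374. ]
-0.002 [167.5 280.9] [304.3 374.3]
0 [163.1 281.1] [299.9 374.6]
0.002 [158.6 281.4] [295.5 374.8]
```

The roundel is held level and centred in the jaws (crop (230,322)). Next I'll carry it over the pad.

Call:
{"fn": "move_arm", "kwargs": {"deltas": [[-1.5, -1.2, 0, 0, 0, 0, 110], [-3, -2.5, 0, 0, 0, 0, 110], [-3.5, -3, 0, 0, 0, 0, 110], [-3.5, -3, 0, 0, 0, 0, 110], [-3.5, -3, 0, 0, 0, 0, 110], [-3.5, -3, 0, 0, 0, 0, 110], [-3.5, -3, 0, 0, 0, 0, 110], [-3.5, -3, 0, 0, 0, 0, 110], [-3.5, -3, 0, 0, 0, 0, 110], [-3.5, -3, 0, 0, 0, 0, 110], [-2.4, -1.8, 0, 0, 0, 0, 110], [-0.5, -0.96, 0, 0, 0, 0, 110]], "squeeze": 40}}

```text
clock: 17.65
position: [0.595, -0.0837, 0.1454]
tcp_rot: [-0.885, -3.014, 0.003]
ft_force: [-0.4, 0.0, -1.5]
opening: 0.0565
```

Call:
{"fn": "move_arm", "kwargs": {"deltas": [[0, 0, 1.5, 0, 0, 0, 110], [0, 0, 1.5, 0, 0, 0, 110], [0, 0, 1.2, 0, 0, 0, 110], [0, 0, 0.6, 0, 0, 0, 110], [0, 0, 0, 0, 0, 0, 110], [0, 0, 0, 0, 0, 0, 110], [0, 0, 0, 0, 0, 0, 110]], "squeeze": 40}}

```text
clock: 18.52
position: [0.5959, -0.0798, 0.0984]
tcp_rot: [0.878, 3.015, 0.0]
ft_force: [0.1, -0.1, -1.9]
opening: 0.0571
```

```bash
python3 - <<'E'
from h import *
plan(.599,-.083,.0806)
s,_=snap("side","pics/s13.png")
crop(s,300,185,90,90,8,"pics/s13c.png")
s=read_state();Rm=R.from_rotvec(s['tcp_rot']).as_matrix();p=s['position']
def c(P):u,v=proj("side",P);return round((u-300+.5)*8-.5,1),round((v-185+.5)*8-.5,1)
a=np.linspace(0,2*np.pi,100)
q=np.array([c(p+Rm@[.03*np.cos(t),.03*np.sin(t),h]) for t in a for h in(.0045,-.0085)]);print(q.min(0),q.max(0))
E
```

```text
psi 147.52 tilt [ 0.001  0.    -1.   ] t 18.525 j7 1.21 pos [ 0.5959 -0.0798  0.0984] f [ 0.1 -0.1 -1.9] m [-0.01  0.01  0.03] op 0.0571
shift cm [-0.43 -0.11  1.78] turn None
[188.4 286.1] [401.  458.7]
```

View pics/s13c.png

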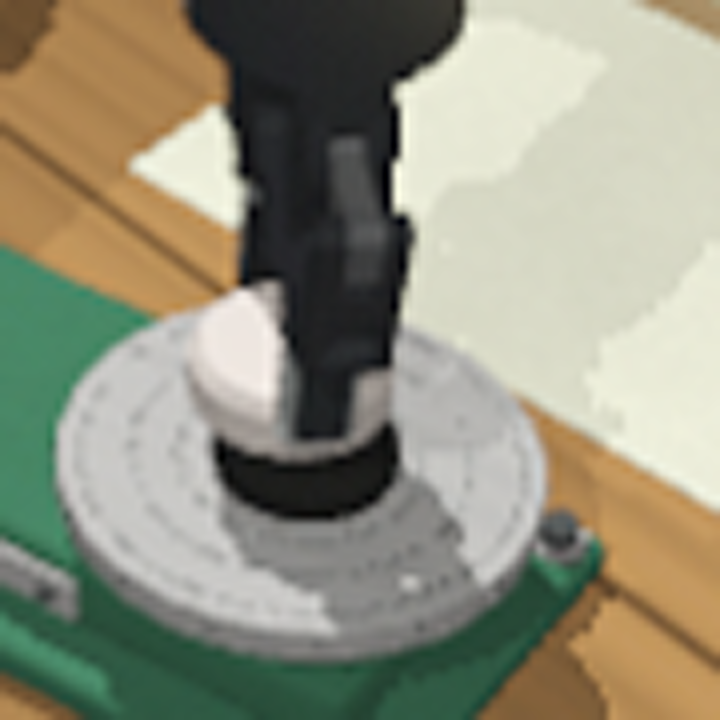

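Call:
{"fn": "move_arm", "kwargs": {"deltas": [[-0.45, -0.11, 0.4, 0, 0, 0, 110], [0, 0, 0.6, 0, 0, 0, 110], [0, 0, 0.3, 0, 0, 0, 110], [0, 0, 0.2, 0, 0, 0, 110], [0, 0, 0, 0, 0, 0, 110], [0, 0, 0, 0, 0, 0, 110]], "squeeze": 40}}

```text
clock: 19.32
position: [0.5988, -0.083, 0.083]
tcp_rot: [0.878, 3.016, 0.0]
ft_force: [0.0, 0.8, -1.4]
opening: 0.0572
```

```bash
python3 - <<'E'
from h import *
plan(.599,-.083,.0806)
s,_=snap("side","pics/s14.png")
crop(s,300,185,90,90,8,"pics/s14c.png")
E
```

```text
psi 147.53 tilt [ 2.e-04  0.e+00 -1.e+00] t 19.325 j7 1.22 pos [ 0.5988 -0.083   0.083 ] f [ 0.   0.8 -1.4] m [0.07 0.02 0.02] op 0.0572
shift cm [-0.01  0.01  0.24] turn None
```

View pics/s14c.png

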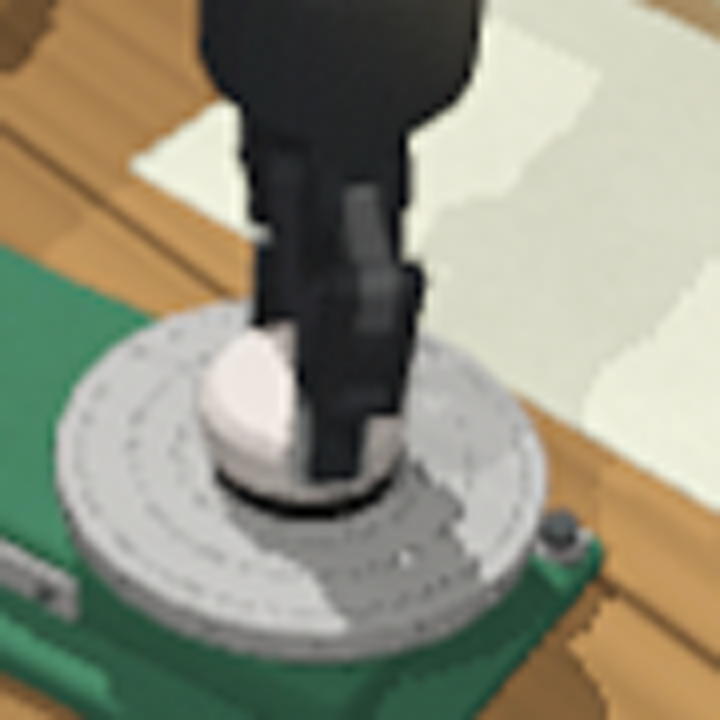

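Well centred, a couple of millimetres above the pad. Lowering the last bit in small steps.

Call:
{"fn": "move_arm", "kwargs": {"deltas": [[0, 0, 0.15, 0, 0, 0, 110], [0, 0, 0, 0, 0, 0, 110]], "squeeze": 40}}

```text
clock: 19.62
position: [0.5987, -0.083, 0.0813]
tcp_rot: [-0.878, -3.016, -0.0]
ft_force: [-0.8, 0.0, -1.2]
opening: 0.0567
```

Call:
{"fn": "move_arm", "kwargs": {"deltas": [[0, 0, 0.08, 0, 0, 0, 110], [0, 0, 0, 0, 0, 0, 110]], "squeeze": 40}}

```text
clock: 19.88
position: [0.5988, -0.0831, 0.0808]
tcp_rot: [0.878, 3.016, 0.0]
ft_force: [-0.4, 0.1, 1.1]
opening: 0.0568
```

Call:
{"fn": "move_arm", "kwargs": {"deltas": [[0, 0, 0.06, 0, 0, 0, 110], [0, 0, 0, 0, 0, 0, 110]], "squeeze": 40}}

```text
clock: 20.12
position: [0.5988, -0.0831, 0.0807]
tcp_rot: [0.878, 3.016, 0.001]
ft_force: [-2.9, 0.4, 6.2]
opening: 0.057
```

Call:
{"fn": "move_arm", "kwargs": {"deltas": [[0, 0, -0.06, 0, 0, 0, 110], [0, 0, 0, 0, 0, 0, 72], [0, 0, 0, 0, 0, 0, 62], [0, 0, 0, 0, 0, 0, 50], [0, 0, 0, 0, 0, 0, 35], [0, 0, 0, 0, 0, 0, 35], [0, 0, -1, 0, 0, 0, 35], [0, 0, -3, 0, 0, 0, 35], [0, 0, -4, 0, 0, 0, 35], [0, 0, -3, 0, 0, 0, 80], [0, 0, 0, 0, 0, 0, 140], [0, 0, 0, 0, 0, 0, 140]]}}

```text
clock: 21.62
position: [0.5984, -0.083, 0.1904]
tcp_rot: [-0.878, -3.016, -0.0]
ft_force: [0.4, 0.0, 0.3]
opening: 0.0385
```

```bash
python3 - <<'E'
from h import *
plan(.550,.1045,.19,194.5)
s,_=snap("side","pics/s15.png")
crop(s,300,185,90,90,8,"pics/s15c.png")
E
```

```text
psi 147.53 tilt [-3.e-04  2.e-04 -1.e+00] t 21.625 j7 1.18 pos [ 0.5984 -0.083   0.1904] f [0.4 0.  0.3] m [-0.    0.07 -0.04] op 0.0385
shift cm [14.15 13.22  0.05] turn -0.82
```

View pics/s15c.png

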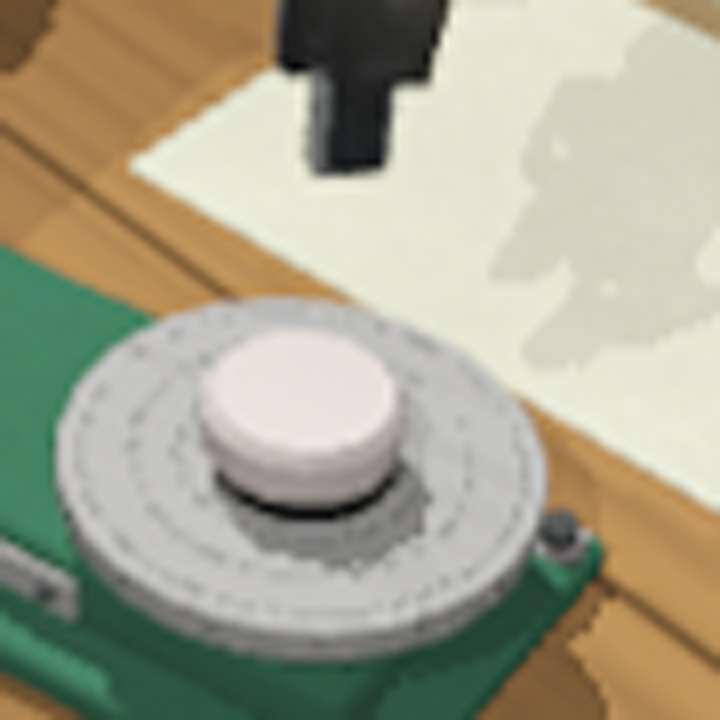

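The roundel is seated level and concentric (crop (300,400)). Now over the knob, turning the tool to line up with the bar.

Call:
{"fn": "move_arm", "kwargs": {"deltas": [[2, 2, 0, 0, 0, 0, 140], [3.5, 3.2, 0, 0, 0, 0, 140], [3.5, 3.2, 0, 0, 0, 0, 140], [3.5, 3.2, 0, 0, 0, 0, 140], [1.65, 1.65, 0, 0, 0, 0, 140], [0, 0, 0, 0, 0, -0.164, 140], [0, 0, 0, 0, 0, -0.164, 140], [0, 0, 0, 0, 0, -0.164, 140], [0, 0, 1, 0, 0, -0.164, 140], [0, 0, 2, 0, 0, -0.164, 140], [0, 0, 2, 0, 0, 0, 140], [0, 0, 0, 0, 0, 0, 140]]}}

```text
clock: 23.18
position: [0.5486, 0.1041, 0.1383]
tcp_rot: [0.396, -3.111, 0.001]
ft_force: [0.5, -0.2, 0.8]
opening: 0.0383
```

Call:
{"fn": "move_arm", "kwargs": {"deltas": [[0, 0, 0, 0, 0, 0, 140], [0, 0, 0, 0, 0, 0, 140]]}}

```text
clock: 23.42
position: [0.551, 0.1048, 0.1413]
tcp_rot: [-0.396, 3.115, 0.0]
ft_force: [1.1, 0.2, -0.1]
opening: 0.0386
```

```bash
python3 - <<'E'
from h import *
plan(.550,.1048,.071,194.5)
s,_=snap("side","pics/s16.png");t,_=snap("top","pics/t16.png")
crop(s,230,140,90,100,7,"pics/s16c.png");crop(t,230,150,130,80,6,"pics/t16c.png")
E
```

```text
psi -165.5 tilt [ 1.1e-03  3.0e-04 -1.0e+00] t 23.425 j7 1.57 pos [0.551  0.1048 0.1413] f [ 1.1  0.2 -0.1] m [-0.04 -0.01 -0.  ] op 0.0386
shift cm [0.1  0.02 7.03] turn -6.283
```

View pics/s16c.png

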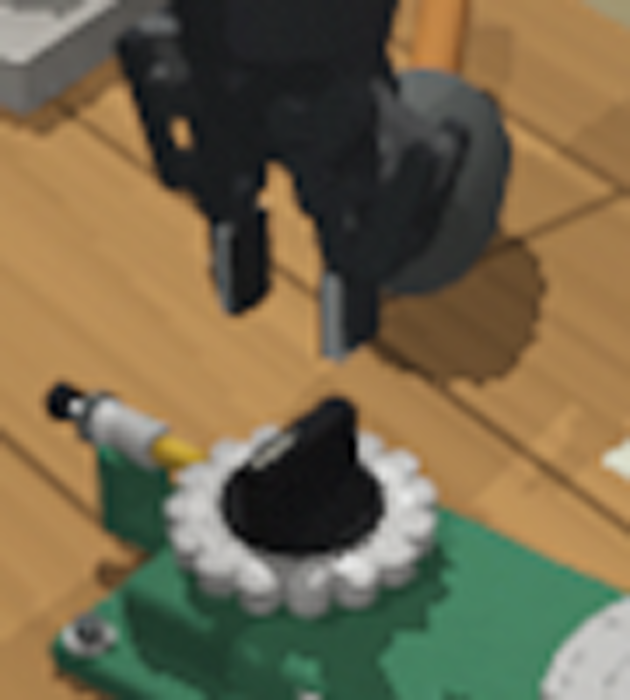

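View pics/t16c.png

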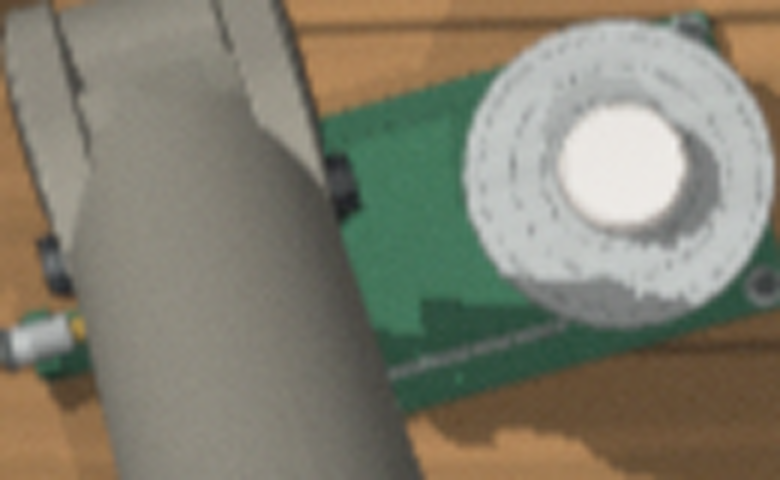

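Call:
{"fn": "move_arm", "kwargs": {"deltas": [[0.1, 0.02, 1.5, 0, 0, 0, 140], [0, 0, 1.5, 0, 0, 0, 140], [0, 0, 0.8, 0, 0, 0, 140], [0, 0, 0, 0, 0, 0, 140], [0, 0, 0, 0, 0, 0, 140]]}}

```text
clock: 24.15
position: [0.5497, 0.1047, 0.1027]
tcp_rot: [-0.396, 3.116, 0.0]
ft_force: [-0.5, -0.1, 0.3]
opening: 0.0388
```

```bash
python3 - <<'E'
from h import *
plan(.550,.1048,.071,194.5-360)
s,_=snap("side","pics/s17.png")
crop(s,240,165,70,80,8,"pics/s17c.png")
im=cv2.imread("pics/t16.png");u0,v0,w,h=320,164,28,28
m=(im[v0:v0+h,u0:u0+w].min(2)>208).astype(np.uint8);k,l,st,ce=cv2.connectedComponentsWithStats(m);i=1+np.argmax(st[1:,4]);print(st[i],ce[i],px("top",*(ce[i]+[u0,v0]),.089))
E
```

```text
psi -165.5 tilt [ 3.e-04  1.e-04 -1.e+00] t 24.15 j7 1.57 pos [0.5497 0.1047 0.1027] f [-0.5 -0.1  0.3] m [-0.06 -0.05  0.  ] op 0.0388
shift cm [-0.03  0.01  3.17] turn 0.0
[  4   4  20  19 294] [13.13605442 13.03401361] [ 0.59854512 -0.08227459  0.089     ]
```

View pics/s17c.png

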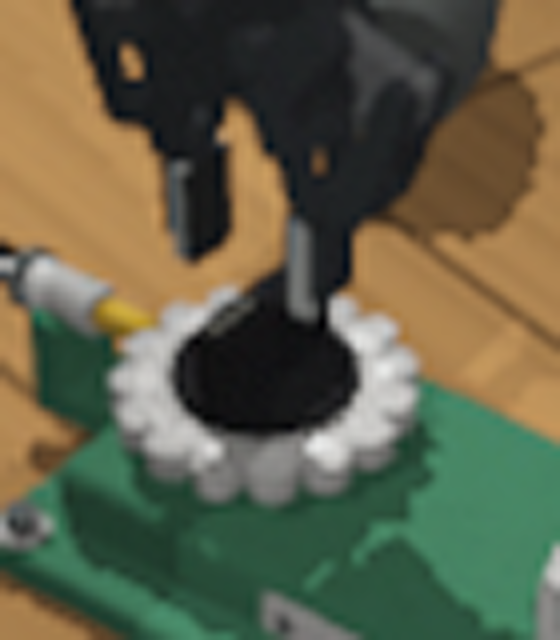

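The jaws straddle the bar (tips at (195,250) and (310,315), bar top centre near (255,292)). Going down.

Call:
{"fn": "move_arm", "kwargs": {"deltas": [[0, 0, 1, 0, 0, 0, 140], [0, 0, 1, 0, 0, 0, 140], [0, 0, 0.8, 0, 0, 0, 140], [0, 0, 0.2, 0, 0, 0, 140], [0, 0, 0, 0, 0, 0, 140], [0, 0, 0, 0, 0, 0, 140]]}}

```text
clock: 24.95
position: [0.5497, 0.1047, 0.0729]
tcp_rot: [-0.397, 3.116, 0.0]
ft_force: [0.3, 0.1, 0.4]
opening: 0.0385
```

Call:
{"fn": "move_arm", "kwargs": {"deltas": [[0, 0, 0, 0, 0, 0, 160], [0, 0, 0, 0, 0, 0, 180], [0, 0, 0, 0, 0, 0, 200], [0, 0, 0, 0, 0, 0, 215], [0, 0, 0, 0, 0, 0, 225], [0, 0, 0, 0, 0, 0, 225]], "squeeze": 30}}

```text
clock: 25.7
position: [0.5493, 0.1057, 0.0728]
tcp_rot: [0.398, -3.116, -0.002]
ft_force: [-2.8, 4.9, 3.6]
opening: 0.0135
```

```bash
python3 - <<'E'
from h import *
plan(.550,.1048,.071,194.5-360)
s,_=snap("side","pics/s18.png")
crop(s,240,165,70,80,8,"pics/s18c.png")
E
```

```text
psi -165.45 tilt [-2.0e-04  1.1e-03 -1.0e+00] t 25.7 j7 1.58 pos [0.5493 0.1057 0.0728] f [-2.8  4.9  3.6] m [0.92 0.58 0.04] op 0.0135
shift cm [-0.05 -0.11  0.18] turn 0.001
```

View pics/s18c.png

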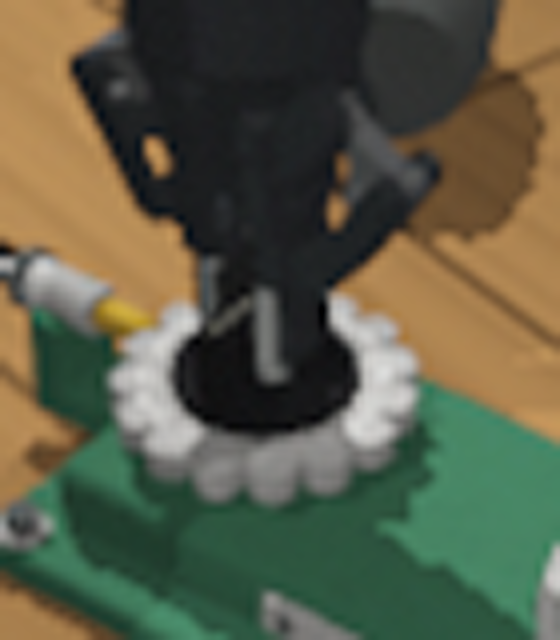

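The knob is gripped (opening 13.5 mm). The pull shows the bar is about 1 mm toward +y of the tool, so I'll ease that out and firm up the grip.

Call:
{"fn": "move_arm", "kwargs": {"deltas": [[0, 0.12, 0, 0, 0, 0, 225], [0, 0, 0, 0, 0, 0, 225], [0, 0, 0, 0, 0, 0, 225]], "squeeze": 80}}

```text
clock: 26.12
position: [0.5493, 0.1057, 0.0729]
tcp_rot: [-0.397, 3.116, -0.0]
ft_force: [-2.6, 2.2, 6.2]
opening: 0.0125
```

```bash
python3 - <<'E'
from h import *
plan(.550,.1048,.071,194.5-360)
E
```

```text
psi -165.49 tilt [ 2.e-04  0.e+00 -1.e+00] t 26.125 j7 1.58 pos [0.5493 0.1057 0.0729] f [-2.6  2.2  6.2] m [0.38 0.56 0.05] op 0.0125
shift cm [-0.05 -0.11  0.19] turn 0.0
```

First stop: turn 0.419 rad clockwise (positive about the downward tool z).

Call:
{"fn": "move_arm", "kwargs": {"deltas": [[0, 0, 0, 0, 0, 0.05, 225], [0, 0, 0, 0, 0, 0.07, 225], [0, 0, 0, 0, 0, 0.07, 225], [0, 0, 0, 0, 0, 0.07, 225], [0, 0, 0, 0, 0, 0.07, 225], [0, 0, 0, 0, 0, 0.059, 225], [0, 0, 0, 0, 0, 0.03, 225], [0, 0, 0, 0, 0, 0, 225], [0, 0, 0, 0, 0, 0, 225], [0, 0, 0, 0, 0, 0, 225]], "squeeze": 80}}

```text
clock: 27.38
position: [0.5492, 0.1067, 0.0729]
tcp_rot: [0.259, 3.131, 0.002]
ft_force: [-3.0, 3.7, 4.6]
opening: 0.0124
```

```bash
python3 - <<'E'
from h import *
plan(.550,.1048,.071,194.5-24-360)
s,_=snap("side","pics/s19.png")
crop(s,240,165,70,80,8,"pics/s19c.png")
E
```

```text
psi 170.54 tilt [ 1.e-04  1.e-03 -1.e+00] t 27.375 j7 1.23 pos [0.5492 0.1067 0.0729] f [-3.   3.7  4.6] m [0.87 0.63 0.01] op 0.0124
shift cm [-0.11 -0.17  0.19] turn 6.284
```

View pics/s19c.png

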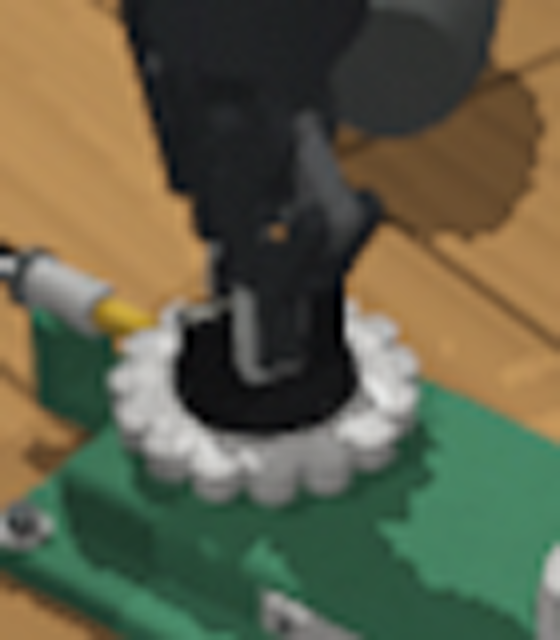

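First click: the tool has turned exactly 24°, with the moment about z near 0. On to the second.

Call:
{"fn": "move_arm", "kwargs": {"deltas": [[0.03, 0.06, 0, 0, 0, 0.05, 225], [0, 0, 0, 0, 0, 0.07, 225], [0, 0, 0, 0, 0, 0.07, 225], [0, 0, 0, 0, 0, 0.07, 225], [0, 0, 0, 0, 0, 0.07, 225], [0, 0, 0, 0, 0, 0.059, 225], [0, 0, 0, 0, 0, 0.03, 225], [0, 0, 0, 0, 0, 0, 225], [0, 0, 0, 0, 0, 0, 225], [0, 0, 0, 0, 0, 0, 225]], "squeeze": 80}}

```text
clock: 28.68
position: [0.5496, 0.1076, 0.073]
tcp_rot: [0.904, 3.008, 0.002]
ft_force: [-0.0, 5.5, 3.1]
opening: 0.0126
```

```bash
python3 - <<'E'
from h import *
plan(.550,.1048,.071,146.5)
E
```

```text
psi 146.56 tilt [ 0.0011  0.0012 -1.    ] t 28.675 j7 0.89 pos [0.5496 0.1076 0.073 ] f [-0.   5.5  3.1] m [ 1.13  0.16 -0.02] op 0.0126
shift cm [-0.19 -0.21  0.2 ] turn 0.001
```

Call:
{"fn": "move_arm", "kwargs": {"deltas": [[0.05, 0.08, 0, 0, 0, 0.05, 225], [0, 0, 0, 0, 0, 0.07, 225], [0, 0, 0, 0, 0, 0.07, 225], [0, 0, 0, 0, 0, 0.07, 225], [0, 0, 0, 0, 0, 0.07, 225], [0, 0, 0, 0, 0, 0.059, 225], [0, 0, 0, 0, 0, 0.03, 225], [0, 0, 0, 0, 0, 0, 225], [0, 0, 0, 0, 0, 0, 225], [0, 0, 0, 0, 0, 0, 225]], "squeeze": 80}}

```text
clock: 29.92
position: [0.5503, 0.1083, 0.073]
tcp_rot: [1.509, 2.754, 0.003]
ft_force: [2.0, 5.0, 1.5]
opening: 0.0126
```

```bash
python3 - <<'E'
from h import *
plan(.550,.1048,.071,122.5)
s,_=snap("side","pics/s20.png");t,_=snap("top","pics/t20.png")
crop(s,220,150,170,130,4.5,"pics/s20c.png");crop(t,230,150,130,80,6,"pics/t20c.png")
im=t;u0,v0,w,h=320,164,28,28
m=(im[v0:v0+h,u0:u0+w].min(2)>208).astype(np.uint8);k,l,st,ce=cv2.connectedComponentsWithStats(m);i=1+np.argmax(st[1:,4]);print(st[i],ce[i],px("top",*(ce[i]+[u0,v0]),.089))
E
```

```text
psi 122.56 tilt [ 0.0024  0.001  -1.    ] t 29.925 j7 0.55 pos [0.5503 0.1083 0.073 ] f [2.  5.  1.5] m [ 1.01 -0.28 -0.01] op 0.0126
shift cm [-0.28 -0.21  0.2 ] turn 0.001
[  3   4  20  19 301] [12.26910299 12.93023256] [ 0.59889836 -0.07991419  0.089     ]
```

View pics/s20c.png

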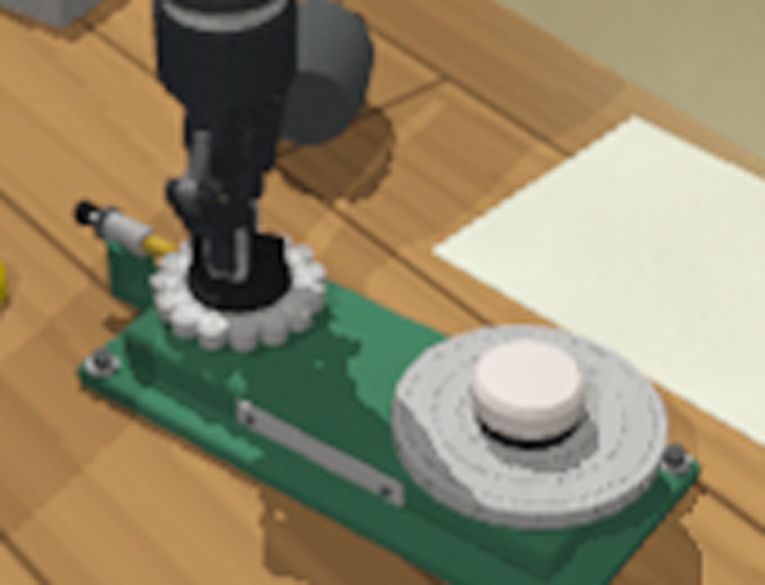

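View pics/t20.png

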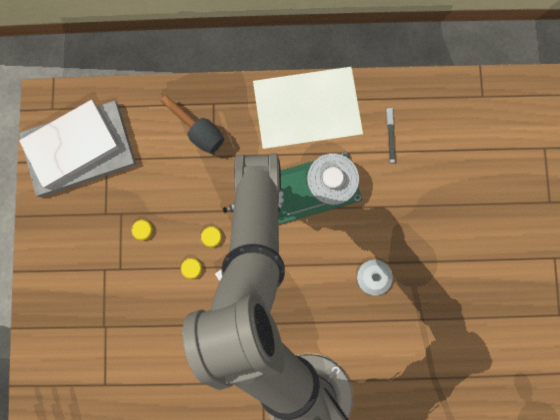

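The tool has turned 71.95° in total, with the moment about z near 0. The roundel centroid seems to have shifted 2 mm, so I'll check that more carefully.

```bash
python3 - <<'E'
from h import *
a=cv2.imread("pics/t16.png")[140:220,295:375];b=cv2.imread("pics/t20.png")[140:220,295:375]
o=np.hstack([cv2.resize(x,None,fx=5,fy=5,interpolation=cv2.INTER_CUBIC) for x in(a,b)]);cv2.imwrite("pics/cmp.png",o)
a=cv2.imread("pics/s17.png")[190:280,295:385];b=cv2.imread("pics/s20.png")[190:280,295:385]
o=np.hstack([cv2.resize(x,None,fx=4.4,fy=4.4,interpolation=cv2.INTER_CUBIC) for x in(a,b)]);cv2.imwrite("pics/cmps.png",o)
E
```

```text
(no output)
```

View pics/cmp.png

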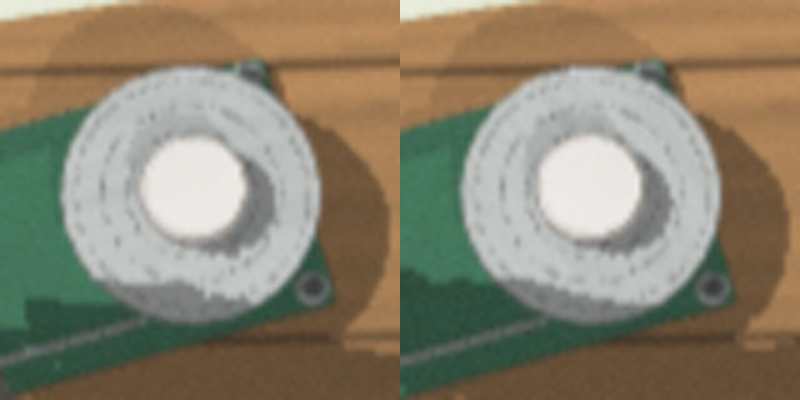

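View pics/cmps.png

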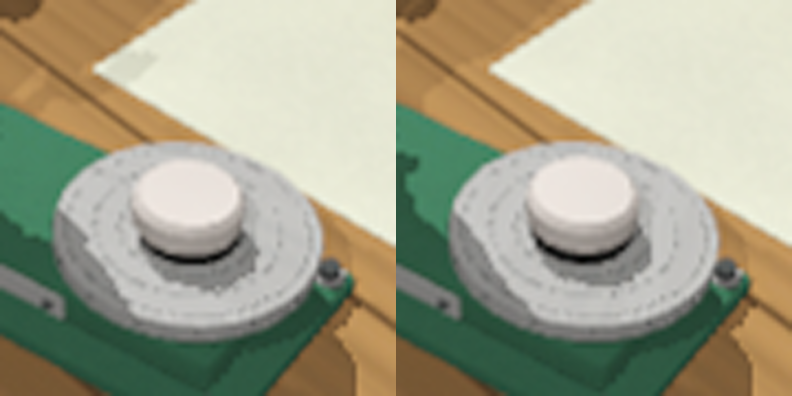

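```bash
python3 - <<'E'
from h import *
plan(.55,.1083,.073,122.5)
print(hand_in())
E
```

```text
psi 122.55 tilt [ 0.0024  0.001  -1.    ] t 30.025 j7 0.55 pos [0.5503 0.1083 0.073 ] f [2.3 4.7 1. ] m [ 0.97 -0.29  0.01] op 0.0125
shift cm [ 0.02 -0.02 -0.  ] turn 0.001
the job is handed in; nothing more can be done
None
```

I laid the pad on the faceplate, set the white roundel on it, and lowered both until the wrist force showed contact before letting go. I then turned the knob clockwise three stops of 24° and handed in at 30.0 s, still gripping it with an 80 N squeeze.

**Index knob:** the tool had turned 71.95° in total, against 72° for the third stop. The moment about the knob axis was about 0 N m after every stop. The side force on the gripper was about 5 N, because the real knob axis lies 2–3 mm from where I first measured it. I couldn't see the white pointer after the turn, so the stop count rests on the tool's angle and that near-zero moment.

**Centring:** before the turn, the pad was about 1–2 mm and the roundel about 1 mm off the plate centre. After the turn the views disagreed: the top camera put the roundel about 2–3 mm off centre, while the side camera showed no visible shift. I left it as it was. Both discs looked flat and stacked.

**Bystanders:** I did not touch the mallet, chisel, offcut, cup wheel or yellow discs. In the last top view all were where they started, except the offcut, which the arm mostly hid.

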